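Bottle from the oven into the corner of the marking jig

ROBOT

A 6-joint arm with a two-finger parallel gripper is mounted at the origin on the work surface. World frame = base frame: x ahead of the robot, y to its left, z up, the work surface at z = 0. Lengths are in m, angles in rad, forces in N, time in s.
With the tool pointing down it reaches from about 0.25 to 0.85 m from the base axis. Payload 12.5 kg.
Tool frame: the origin (TCP) lies on the mounting face of the last link; the fingertips stand 186 mm ahead of it and the grasp point (between the pads) lies 167 mm ahead of it (grip_point_offset is the distance from the TCP to the grasp point, in m); x points along the fingers, y is the direction in which the jaws open and shut, and the axes are right-handed (so a half turn about x gives the same grasp; the last joint's range is limited). The gripper opens to 93 mm and grips with 3 to 60 N. Pads are 15 mm wide; open, the fingers measure 128 mm over their backs; the gripper's body (75 mm by 188 mm) begins 65 mm behind the grasp point.
Start: joints at [1.037, 0.351, 1.652, -0, 1.139, -0.085], TCP at [0.239, 0.496, 0.405] pointing down, gripper open.
Joint ranges: [-2.75, 2.75], [-0.79, 2.1], [0.01, 2.65], [-1.57, 4.71], [0.07, 3.14], [-2.87, 2.87]. Speed limits (rad/s): [2.22, 2.22, 2.79, 3.14, 3.14, 3.14].

INTERFACE

Orientations are given as [roll, pitch, yaw] about the fixed x, y, z axes, in that order (R = Rz(yaw) Ry(pitch) Rx(roll)).
In Python, from station import * gives the robot as it stands.
- The arm moves only by the tool apply_moves, never from a script. Its argument "plan" is text: rows parted by semicolons, each of 7 numbers parted by spaces: the shift along the tool's x, y, z in mm, then the turn, a rotation vector about the tool's x, y, z in degrees, then the opening, from 0 (shut) to 1 (fully open). In form: dx dy dz rx ry rz claw; .... A call has 1 to 10 rows; each row shifts and turns the pose as measured when the row begins, along the tool's axes as they then stand; what a row does not reach is not made up. A row lasts 1/12 s, in which the tool goes at most 41.7 mm and 7.16 degrees, less where a joint would pass 70% of its speed; a pose out of reach is approached as far as the arm can. A call with a gripper value outside its range is refused whole. The fingers move at their own pace and stop on an object; the grip force is fixed at half the most. Time passes only in rows, so rows that do not move let the fingers close. It gives the time, the measured TCP pose, the force and the opening at its end, in the units of the state.
- state(): the state, without advancing time (a new reading comes with each control period).
- capture(name): name is "side" or "top" or "wrist"; returns a dict with "image" (400x640x3 uint8, red, green, blue), "camera_matrix" (3x3 intrinsics, pixels), "eye" and "attitude" of the camera in the world. Camera axes: x right, y up, looking along -z (the intrinsics and any distortion apply to the point x, -y, -z); pixel columns grow to the right and rows downward; lengths in m; the calibration is good to about 2 mm. A picture is of the moment at which its call begins. There is no depth.
- job_done(): hands the job in, once; it reports no verdict.
Trained networks look in the newest picture that a camera, given by its name, has taken for a name from the list of things; names that differ only in an ending like _2 or _b are one class to them, and where a whole thing is asked for, a point or a joint stands for the part that bears it (a point fixed in the world has none). Each returns a list of dicts, best first, with "p" (0 to 1); they miss things now and then, are a little off and sometimes report something else, mostly with a low value. They report only what shows in the picture. A call takes as long as a camera call.
- recognise(camera, name): "location" ([column, row] in pixels, amid what is visible of it).
- cut_out(camera, name): "pixels" (400x640 bool, what is visible of it) and "location" ([column, row] in pixels, amid what is visible of it).
The state is a dict: "time_s": time; "joint_positions": joint angles; "dq": joint speeds; "effort": joint torques, N m; "tcp_pos": TCP position; "ee_rot": TCP orientation; "wrist_force": force on the tool from outside, world axes, zero at the start; "wrist_torque": the same for the moment, N m; "opening": opening from 0.0 (shut) to 1.0 (fully open).
Only numpy, scipy, OpenCV 4.12 (cv2) and the standard library are available. Lean on these libraries where they do the work, as an engineer would, in place of code of your own. Each camera call takes 0.05 s, during which the arm holds its last target. There are 200 camera calls.

TASK

Pull down the door of the small bench oven (it is off and cold), take out the blue square bottle, leaving the pink one standing on the rack, stand the blue one on the bed of the marking jig and shut the oven door again. Then press the blue bottle gently into the corner of the jig, upright on the bed and flat against both aluminium fences at once, and finish while still holding it pressed there, ready for marking. Do not disturb the paint jars, pots and brush around.

Things in the scene. Friction and masses are not known exactly. Their poses are not given: they have to be found in the camera images.
- blue_bottle: the bottle to fetch: square glass bottle painted blue with white bands; body 50 x 50 mm, 80 mm high, then a neck and a white cap 29 mm across, top at 100 mm; 0.15 to 0.31 kg. Origin: centre of its underside, z up, x and y square to its side faces. It starts upright on the oven's rack, on the left or the right half, turned a few degrees at most against the oven
- pink_bottle: a like bottle of the same size, painted pink, on the other half of the rack, at least 105 mm from the blue one centre to centre. It stays on the rack, and rides out and in with it. Origin: centre of its underside
- oven: compact bench oven, off-white, 360 wide x 250 deep x 250 mm high, fixed. Origin: centre of its underside; its front (door and a column of three dials) faces its own -x, at 125 mm from the origin; z up. Door and rack are centred at own y = +40 mm. Its roof is at 250 mm and reaches out to the front face
- oven_door (a joint): angle of the oven's bottom-hinged glass door in rad: 0 shut (upright), 1.3 fully down (nearly level; stop). Starts shut. A counter spring and a stiff hinge: it stays about where it is left, a few newtons at the handle move it. The wire rack inside is hooked to the door and slides out as it comes down: in step with it, 92 mm per rad, 120 mm when fully down. It goes back in as the door shuts
- oven_door_handle (a point): middle of the level bar handle: round steel, 12 mm thick, 180 mm clear between brackets, along the oven's y; 40 mm in front of the plane of the door's outer face, 12 mm beyond its top edge. Door shut: 242 mm above the table. Door down: 69 mm up, 188 mm before the oven's front, under the sloping door's edge, so lean the tool outwards some 30 degrees there. Moves with the door
- oven_door_hinge (a point): middle of the door's hinge line, 70 mm above the table, 9 mm in front of the oven's front face; the line runs along the oven's y. The door is 18 mm thick, 260 mm wide, 160 mm high, centred on the hinge line. From here the handle's axis is 49 mm out and 172 mm up along the door
- oven_rack_mid (a point): centre of the upper side of the wire rack (200 deep x 235 mm wide), 120 mm above the table; slides with the rack along the oven's -x. The bottles stand on it near its front edge: with the door fully down their centres are some 50 to 70 mm in front of the oven's front face, free to be taken from above
- jig: marking jig, fixed: plywood bed 220 x 210 mm, 15 mm thick, with two aluminium fences that form an inner corner. Origin: centre of its underside; own x and y along its sides, z up. It lies turned by up to 0.3 rad
- far_fence: aluminium angle fence, 36 mm high above the bed, 120 mm long along the jig's y; its inner face is the plane own x = +60 mm of the jig and looks to the jig's -x. It begins 6 mm from the corner; the foot behind the upright, with two black clamping knobs lower than the fence, is 34 mm wide. Origin: middle of the foot of its inner face
- right_fence: aluminium angle fence, 36 mm high above the bed, 130 mm long along the jig's x; its inner face is the plane own y = -50 mm of the jig and looks to the jig's +y. Begins 6 mm from the corner; foot and knobs behind it as on the other. Origin: middle of the foot of its inner face
- jig_corner (a point): the inner corner of the fences on the bed's upper side (15 mm above the table), axes as the jig's: x towards the far fence, y away from the right fence. The bottle pressed home stands with its centre at x = -25 mm, y = +25 mm from here
- paint_navy: bystander, leave alone: paint jar, navy with blue cap, 62 mm across, 120 mm high. Origin: centre of its underside
- paint_cream: bystander, leave alone: paint jar, cream with blue cap, 62 mm across, 120 mm high. Origin: centre of its underside
- paint_rose: bystander, leave alone: paint jar, rose with blue cap, 62 mm across, 120 mm high. Origin: centre of its underside
- pot_green: bystander, leave alone: lidded green pot, 76 mm across, 41 mm high. Origin: centre of its underside
- pot_yellow: bystander, leave alone: lidded yellow pot, 76 mm across, 41 mm high. Origin: centre of its underside
- brush: bystander, leave alone: paint brush lying on the table. Origin: under its middle

How it is judged:
On the way, in this order (a step that is already met when the one before it is completed fails the run):
1. the oven door is pulled down (value of joint oven_door above 1.15 rad), for 0.1 s.
2. the blue bottle is taken out of the oven, clear of its rack (horizontal distance between blue_bottle and oven_rack_mid above 0.2 m), for 0.1 s.
3. the oven door is shut again, with the blue bottle outside (value of joint oven_door below 0.05 rad and horizontal distance between blue_bottle and oven above 0.22 m), for 0.1 s.
At the end, for the whole second after the job is handed in: Blue bottle upright and square to the fences (3 deg) on the jig bed (3 mm), within 4 mm of its place in the corner, pressing each fence with 1 N or more (never over 45 N), at rest and held by the robot (1 N or more); door shut (under 0.05 rad); pink bottle upright on the rack (contact force between blue_bottle and far_fence above 1 N and contact force between blue_bottle and right_fence above 1 N and (angle between the x axis of blue_bottle and the x axis of jig, either way round below 0.05 rad or angle between the x axis of blue_bottle and the y axis of jig, either way round below 0.05 rad) and angle between blue_bottle's own z axis and vertical below 0.05 rad and z of blue_bottle in the frame of jig_corner between -0.003 and 0.003 m and x of blue_bottle in the frame of jig_corner between -0.029 and -0.021 m and y of blue_bottle in the frame of jig_corner between 0.021 and 0.029 m and contact force between any of the fingers, the arm and blue_bottle above 1 N and linear speed of blue_bottle below 0.01 m/s and value of joint oven_door below 0.05 rad and horizontal distance between pink_bottle and oven_rack_mid below 0.11 m and angle between pink_bottle's own z axis and vertical below 0.1 rad and z of pink_bottle in the frame of oven_rack_mid between -0.005 and 0.005 m); the arm keeps its last pose, push and grip.
It fails at once if a paint jar, pot or the brush is pushed more than 25 mm from its place (distance of any of paint_navy, paint_cream, paint_rose, pot_green, pot_yellow, brush from where it was at the start of the episode above 0.025 m).
It fails at once if a bottle is tipped over (angle between blue_bottle's own z axis and vertical above 0.6 rad or angle between pink_bottle's own z axis and vertical above 0.35 rad).
It fails at once if the glass bottle is driven against a fence with more than 45 N (contact force between blue_bottle and far_fence above 45 N or contact force between blue_bottle and right_fence above 45 N).
It also fails if it takes over 72 s, if anything falls off the work surface, if the arm or the gripper's body presses on something with over 40 N, if the wrist force passes 120 N, or if a joint passes its speed limit or range.

## Working session

There is one attempt and no reset: what is moved stays moved. The work goes in short steps, Python scripts to look and compute and a tool call to move; the robot and the scene stay as the last step left them, time stands still between calls to the robot, and variables do not carry over. Pictures are saved under pics/ and viewed, about 8 in all and at most 12, crops included, and the job is handed in when it is done.

Besides the shell and the picture viewer there is one more tool, called after "Call:" as name(argument=value, ...) on one line, values as JSON. apply_moves: Moves the arm, as the interface text tells. Its arguments: {"type":"object","properties":{"plan":{"type":"string"}},"required":["plan"]}

```bash
ls; mkdir -p pics
python3 - <<'E'
from station import *
import cv2,numpy as np
s=state();print({k:np.round(v,3) for k,v in s.items()})
for c in("side","top"):
    r=capture(c);cv2.imwrite(f"pics/{c}0.png",r["image"][:,:,::-1])
    print(c,r.keys(),np.round(r["camera_matrix"],1).tolist(),r["eye"],r["attitude"])
    for n in["blue_bottle","pink_bottle","oven","oven_door_handle","jig","far_fence","right_fence","paint_navy","paint_cream","paint_rose","pot_green","pot_yellow","brush"]:
        print(n,[(np.round(d["location"]),round(d["p"],2)) for d in recognise(c,n)[:2]])
E
```

```text
pics
{'time_s': np.float64(0.0), 'joint_positions': array([ 1.037,  0.351,  1.652,  0.   ,  1.139, -0.085]), 'dq': array([-0.001,  0.001,  0.001, -0.   ,  0.001,  0.   ]), 'effort': array([-0.0000e+00, -4.9731e+01, -2.8526e+01,  7.0000e-02,  2.6000e-02,
       -0.0000e+00]), 'tcp_pos': array([0.239, 0.495, 0.404]), 'ee_rot': array([-1.661,  1.57 , -2.11 ]), 'wrist_force': array([-0.037, -0.666, -0.247]), 'wrist_torque': array([ 0.023, -0.028,  0.011]), 'opening': np.float64(1.002)}
side dict_keys(['image', 'camera_matrix', 'eye', 'attitude']) [[510.5, 0.0, 309.2], [0.0, 510.5, 197.6], [0.0, 0.0, 1.0]] [ 0.99548127 -0.0747167   1.61219604] [ 0.31544603 -0.00317197  1.3398074 ]
blue_bottle []
pink_bottle [(array([179., 168.]), 0.35)]
oven [(array([439., 184.]), 0.71), (array([166., 231.]), 0.36)]
oven_door_handle [(array([392., 177.]), 0.74)]
jig [(array([251., 207.]), 0.62), (array([261., 221.]), 0.32)]
far_fence [(array([265., 220.]), 0.95)]
right_fence [(array([231., 211.]), 0.94), (array([180., 166.]), 0.65)]
paint_navy [(array([306., 275.]), 0.63), (array([264., 219.]), 0.4)]
pain
[... 241 characters left out ...]
.]), 0.96)]
top dict_keys(['image', 'camera_matrix', 'eye', 'attitude']) [[421.4, 0.0, 312.1], [0.0, 421.4, 203.3], [0.0, 0.0, 1.0]] [0.2739195  0.02161869 1.58390154] [ 0.16440509  0.01058641 -1.5508503 ]
blue_bottle [(array([414., 155.]), 0.59)]
pink_bottle []
oven [(array([202., 181.]), 0.68)]
oven_door_handle [(array([242., 197.]), 0.8)]
jig [(array([361., 220.]), 0.6)]
far_fence [(array([350., 202.]), 0.74), (array([438., 209.]), 0.16)]
right_fence []
paint_navy [(array([330., 148.]), 0.87)]
paint_cream [(array([360., 142.]), 0.8)]
paint_rose [(array([440., 210.]), 0.57)]
pot_green [(array([285., 150.]), 0.53)]
pot_yellow [(array([411., 153.]), 0.66)]
brush [(array([420., 272.]), 0.79)]
```

```bash
cat > h.py <<'E'
import numpy as np,cv2
from scipy.spatial.transform import Rotation as Ro
def rot(a): return Ro.from_euler('xyz',a).as_matrix()
def proj(r,P):
    P=np.atleast_2d(P); c=(P-r["eye"])@rot(r["attitude"]); c=c*[1,-1,-1]
    p=c@r["camera_matrix"].T; return p[:,:2]/p[:,2:]
def ray(r,uv,z):
    d=np.linalg.inv(r["camera_matrix"])@[uv[0],uv[1],1.]; d=rot(r["attitude"])@(d*[1,-1,-1])
    return r["eye"]+d*(z-r["eye"][2])/d[2]
E
python3 - <<'E'
import cv2,numpy as np
a=cv2.imread('pics/side0.png')[110:330,130:530];b=cv2.imread('pics/top0.png')[90:310,100:500]
cv2.imwrite('pics/a0.png',cv2.resize(np.vstack([a,b]),None,fx=1.36,fy=1.36,interpolation=cv2.INTER_CUBIC))
a=cv2.imread('pics/side0.png')[130:310,150:410];cv2.imwrite('pics/a1.png',cv2.resize(a,None,fx=3,fy=3,interpolation=cv2.INTER_CUBIC))
E
```

```text
(no output)
```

View pics/a0.png

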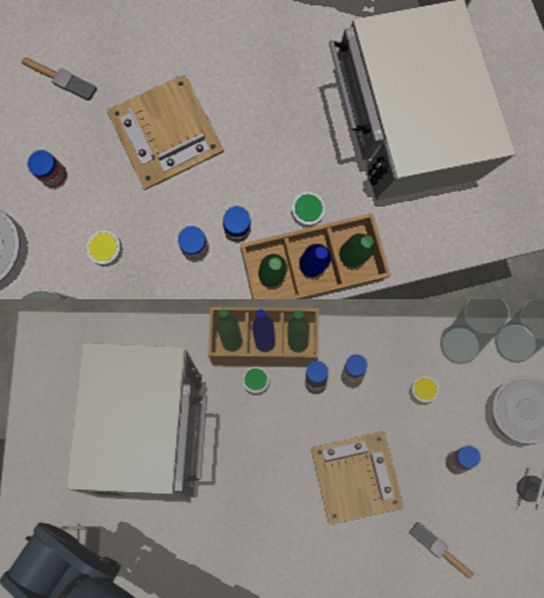

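The picture shows the side view above and the top view below. The oven is at the left of the top view (roof about 150–237, 124–233 px) with its handle facing −y. The jig is near (361, 222), with the far fence on its upper edge and the right fence on its right edge. I'll fit the poses from the roof corners and the bed corners.

```bash
cat >> h.py <<'E'
from scipy.optimize import least_squares
def corners(mask,seed=None):
    m=mask.astype(np.uint8); n,l,st,_=cv2.connectedComponentsWithStats(m)
    k=1+np.argmax(st[1:,4]); c=cv2.findContours((l==k).astype(np.uint8),cv2.RETR_EXTERNAL,cv2.CHAIN_APPROX_NONE)[0][0]
    h=cv2.convexHull(c)
    return cv2.approxPolyN(h,4).reshape(-1,2).astype(float), h
def fit(obs,model,x0):
    # obs: list (r,uv); nearest corner match; model local pts (3D) ; x0=x,y,yaw
    def P(x): 
        c,s=np.cos(x[2]),np.sin(x[2]); return model@np.array([[c,-s,0],[s,c,0],[0,0,1]]).T+[x[0],x[1],0]
    def f(x):
        o=[]
        for r,uv in obs:
            p=proj(r,P(x)); D=np.linalg.norm(p[:,None]-uv[None],axis=2); o.append((p-uv[D.argmin(1)]).ravel())
        return np.concatenate(o)
    q=least_squares(f,x0,loss='soft_l1'); return q.x,np.round(f(q.x),1)
E
python3 - <<'E'
from station import *
from h import *
R={c:capture(c) for c in("side","top")}
ob=[];jb=[]
for c,r in R.items():
    im=r["image"];hsv=cv2.cvtColor(im,cv2.COLOR_RGB2HSV)
    oc=np.median(im[150:200,180:210] if c=="top" else im[140:200,430:460],axis=(0,1)); print(oc)
    m=np.abs(im.astype(int)-oc).max(2)<22
    if c=="top": m[:,:140]=0;m[:,260:]=0
    else: m[:,:370]=0;m[260:]=0
    k,_=corners(cv2.morphologyEx(m.astype(np.uint8),cv2.MORPH_OPEN,np.ones((5,5))));print(c,"roof",k.tolist()); print([np.round(ray(r,p,.25)[:2],3).tolist() for p in k]); ob.append((r,k))
    w=(hsv[:,:,1]>70)&(hsv[:,:,0]<25)
    a=[(325,400),(182,262)] if c=="top" else [(205,300),(158,255)]
    mm=np.zeros_like(w);mm[a[1][0]:a[1][1],a[0][0]:a[0][1]]=w[a[1][0]:a[1][1],a[0][0]:a[0][1]]
    mm=cv2.morphologyEx(mm.astype(np.uint8),cv2.MORPH_CLOSE,np.ones((5,5)))
    k,_=corners(mm);print(c,"bed",k.tolist());print([np.round(ray(r,p,.015)[:2],3).tolist() for p in k]); jb.append((r,k))
    for n,z in [("paint_navy",.12),("paint_cream",.12),("paint_rose",.12),("pot_green",.041),("pot_yellow",.041),("brush",.0)]:
        d=recognise(c,n)
        if d: print(n,np.round(ray(r,d[0]["location"],z)[:2],3))
ov=np.array([[x,y,.25] for x in(-.125,.125) for y in(-.18,.18)])
jg=np.array([[x,y,.015] for x in(-.11,.11) for y in(-.105,.105)])
print("oven",fit(ob,ov,[.45,.6,1.5]),fit(ob[1:],ov,[.45,.6,1.5])[0]);
for y0 in(-.2,.2): print("jig",fit(jb,jg,[.22,-.15,y0]),fit(jb[:1],jg,[.22,-.15,y0])[0],fit(jb[1:],jg,[.22,-.15,y0])[0])
E
```

```text
[179. 173. 163.]
side roof [[509.0, 223.0], [422.0, 240.0], [390.0, 124.0], [471.0, 109.0]]
[[0.762, 0.552], [0.753, 0.304], [0.396, 0.315], [0.403, 0.564]]
side bed [[294.0, 220.0], [236.0, 249.0], [208.0, 191.0], [265.0, 164.0]]
[[0.552, -0.016], [0.604, -0.217], [0.391, -0.271], [0.34, -0.068]]
paint_navy [ 0.75  -0.023]
paint_cream [ 0.767 -0.141]
paint_rose [ 0.531 -0.406]
pot_green [0.733 0.144]
pot_yellow [ 0.754 -0.138]
brush [ 0.27  -0.351]
[166. 165. 155.]
top roof [[274.0, 112.0], [225.0, 233.0], [117.0, 227.0], [172.0, 95.0]]
[[0.801, 0.173], [0.394, 0.315], [0.407, 0.662], [0.856, 0.519]]
top bed [[396.0, 243.0], [341.0, 255.0], [328.0, 199.0], [382.0, 187.0]]
[[0.39, -0.27], [0.342, -0.067], [0.551, -0.016], [0.601, -0.22]]
paint_navy [ 0.711 -0.032]
paint_cream [ 0.74 -0.12]
paint_rose [ 0.516 -0.399]
pot_green [0.736 0.142]
pot_yellow [ 0.725 -0.329]
brush [ 0.294 -0.36 ]
oven (array([0.5808675 , 0.43255667, 1.52578208]), array([ -1.2,   1.1,   0.1,  -0.2,  -0.4,   1.8,   0.8,   0.9, -38.5,
        12.6,  -0.2,  -0.4, -11.1,  25.2,  30. ,   0.6])) [0.60962716 0.63630378 1.44909059]
jig (array([ 0.47151089, -0.14316402,  0.24161695]), array([-0.3, -0.2,  0.1, -0.1, -0.6,  0. ,  0.4,  0.1,  0.3,  0.2,  0.1,
        0.7, -0.4, -0.5, -0.3, -0.4])) [ 0.47160958 -0.14286265  0.24590465] [ 0.47147843 -0.14349251  0.23590623]
jig (array([ 0.47151089, -0.14316402,  0.24161695]), array([-0.3, -0.2,  0.1, -0.1, -0.6,  0. ,  0.4,  0.1,  0.3,  0.2,  0.1,
        0.7, -0.4, -0.5, -0.3, -0.4])) [ 0.47160958 -0.14286265  0.24590465] [ 0.47147843 -0.14349251  0.23590623]
```

View pics/a1.png

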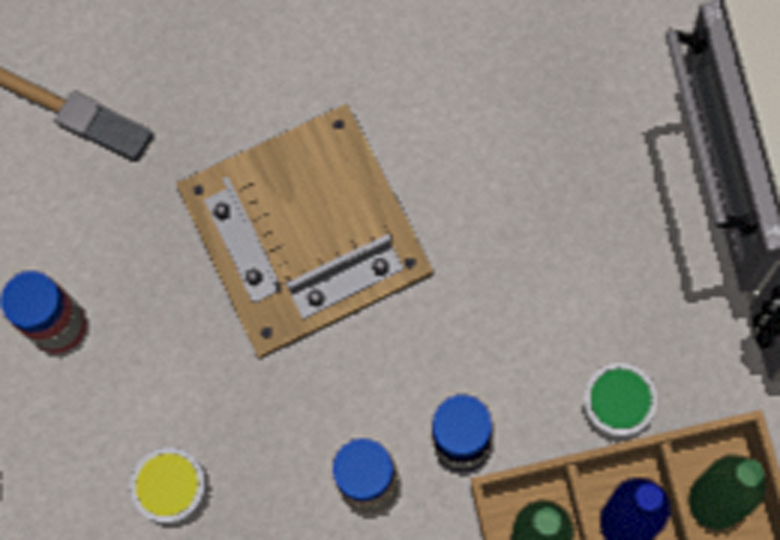

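The jig fit is good: both cameras agree within about 1 mm and 0.01 rad. The cropped side view confirms the far fence is on the +x side and the right fence on the −y side. Next I'll refit the oven and plan the approach to the handle.

```bash
cat >> h.py <<'E'
from station import state
OV=np.array([0.5785,0.434,1.537])  # refined below
JG=np.array([0.4715,-0.1430,0.2416])
def w(p,f): 
    c,s=np.cos(f[2]),np.sin(f[2]); return np.array([f[0]+c*p[0]-s*p[1],f[1]+s*p[0]+c*p[1],p[2]])
def handle(th,f=None):
    f=OV if f is None else f
    return w([-.134-.049*np.cos(th)-.172*np.sin(th),.04,.07+.172*np.cos(th)-.049*np.sin(th)],f)
def tool(jaw,lean=0,f=None):
    """tool pointing down, y along world angle jaw; lean: top tilted toward oven's -x"""
    f=OV if f is None else f
    x=np.array([0,0,-1.]);y=np.array([np.cos(jaw),np.sin(jaw),0]);R=np.c_[x,y,np.cross(x,y)]
    ax=w([0,-1,0],[0,0,f[2]])  # rotation about -own y moves up vector to own -x
    return Ro.from_rotvec(np.array(ax)*lean).as_matrix()@R
def grip():
    s=state();R=rot(s["ee_rot"]);return s["tcp_pos"]+.167*R[:,0],R,s
def rows(way,claw):
    """way: list of (grip point,R,n)"""
    g,R,s=grip(); out=[];p=g-.167*R[:,0]
    for G,RT,n in way:
        if np.trace(R.T@RT)<np.trace(R.T@RT@np.diag([1,-1,-1])): RT=RT@np.diag([1,-1,-1])
        rv=Ro.from_matrix(R.T@RT).as_rotvec()
        g0=p+.167*R[:,0];R0=R
        for i in range(1,n+1):
            R2=R0@Ro.from_rotvec(rv*i/n).as_matrix();p2=g0+(G-g0)*i/n-.167*R2[:,0]
            d=R.T@(p2-p)*1000;t=np.degrees(Ro.from_matrix(R.T@R2).as_rotvec())
            out.append(" ".join(f"{round(v,1):g}" for v in[*d,*t])+f" {claw}");p,R=p2,R2
            if np.linalg.norm(d)>41.6 or np.linalg.norm(t)>7.1: print("too fast",i,np.linalg.norm(d),np.linalg.norm(t))
    for k in range(0,len(out),10): print("; ".join(out[k:k+10]));print()
def report():
    g,R,s=grip();print("t",round(float(s["time_s"]),2),"grip",np.round(g,4),"x",np.round(R[:,0],3),"y",np.round(R[:,1],3),"F",np.round(s["wrist_force"],1),"op",round(float(s["opening"]),3),"q",np.round(s["joint_positions"],2))
E
python3 - <<'E'
from station import *
from h import *
R={c:capture(c) for c in("side","top")}
ob=[(R["side"],np.array([[509.,223],[422,242],[390,124],[471,109]])),(R["top"],np.array([[161,124],[237,127.5],[225.7,233.4],[150,229.]]))]
ov=np.array([[x,y,.25] for x in(-.125,.125) for y in(-.18,.18)])
for o in(ob,ob[:1],ob[1:]): print(fit(o,ov,OV))
d={c:recognise(c,"oven_door_handle")[0]["location"] for c in R}
for c in R: print(c,d[c],ray(R[c],d[c],.242)[:2])
print(handle(0),proj(R["top"],handle(0)),proj(R["side"],handle(0)))
report()
E
```

```text
(array([0.578125  , 0.43171244, 1.53803477]), array([-0.8, -1.4, -1. , -0.3, -0.5,  0.3, -0.6, -0.2, -1.9, -2.6,  0.1,
       -0.3, -0.6, -2.6, -2.2,  0. ]))
(array([0.57965772, 0.4333835 , 1.54019559]), array([ 0.1, -0.9, -0.4,  0.1,  0.4,  0.6, -0. ,  0.1]))
(array([0.57411317, 0.42780554, 1.53378675]), array([-0.6, -1.3,  1. ,  1.1,  0.7, -1.6, -1.3,  1.1]))
side [392.1, 175.1] [0.54931095 0.27872992]
top [237.8, 196.1] [0.51559846 0.2817779 ]
[0.53233929 0.2524561  0.242     ] [[247.0531153  191.19138439]] [[381.66414798 171.66155899]]
t 2.3 grip [0.2386 0.4955 0.2377] x [-0. -0. -1.] y [ 0.434  0.901 -0.   ] F [-0.  -0.  -0.2] op 1.0 q [ 1.04  0.35  1.65 -0.    1.14 -0.08]
```

```bash
sed -i 's/^OV=.*/OV=np.array([0.579,0.433,1.5395])/' h.py
python3 - <<'E'
from h import *
T=tool(OV[2]); h=handle(0); g=grip()[0]
rows([(g+[0,0,.12],T,4),(h+[0,0,.115],T,14)],0.3)
E
```

```text
-30 -0 0 -6 0 0 0.3; -30 -0 0 -6 0 0 0.3; -30 -0 0 -6 0 0 0.3; -30 -0 0 -6 0 0 0.3; 0.1 -16.8 21.6 0 0 -0 0.3; 0.1 -16.8 21.6 0 0 -0 0.3; 0.1 -16.8 21.6 0 0 -0 0.3; 0.1 -16.8 21.6 0 0 -0 0.3; 0.1 -16.8 21.6 0 0 -0 0.3; 0.1 -16.8 21.6 0 0 -0 0.3

0.1 -16.8 21.6 0 0 -0 0.3; 0.1 -16.8 21.6 0 0 -0 0.3; 0.1 -16.8 21.6 0 0 -0 0.3; 0.1 -16.8 21.6 0 0 -0 0.3; 0.1 -16.8 21.6 0 0 -0 0.3; 0.1 -16.8 21.6 0 0 -0 0.3; 0.1 -16.8 21.6 0 0 -0 0.3; 0.1 -16.8 21.6 0 0 -0 0.3
```

Call:
apply_moves(plan="-30 0 0 -6 0 0 0.3; -30 0 0 -6 0 0 0.3; -30 0 0 -6 0 0 0.3; -30 0 0 -6 0 0 0.3; 0 -17 21.5 0 0 0 0.3; 0 -17 21.5 0 0 0 0.3; 0 -17 21.5 0 0 0 0.3; 0 -17 21.5 0 0 0 0.3; 0 -17 21.5 0 0 0 0.3; 0 -17 21.5 0 0 0 0.3")

```text
time_s: 3.13
tcp_pos: [0.3677, 0.3905, 0.5313]
ee_rot: [0.578, 1.57, 0.578]
wrist_force: [0.0, 0.2, -0.3]
opening: 0.335
```

Call:
apply_moves(plan="0 -17 21.5 0 0 0 0.3; 0 -17 21.5 0 0 0 0.3; 0 -17 21.5 0 0 0 0.3; 0 -17 21.5 0 0 0 0.3; 0 -17 21.5 0 0 0 0.3; 0 -17 21.5 0 0 0 0.3; 0 -17 21.5 0 0 0 0.3; 0 -17 21.5 0 0 0 0.3")

```text
time_s: 3.8
tcp_pos: [0.5471, 0.2457, 0.532]
ee_rot: [0.693, 1.569, 0.692]
wrist_force: [0.0, 0.7, 0.1]
opening: 0.302
```

Run:
```python
from station import *
from h import *
report(); T=tool(OV[2]); h=handle(0); print(h)
rows([(h+[0,0,.075],T,4)],0.3)
r=capture("wrist"); print(r["eye"],r["attitude"])
im=r["image"].copy()
for d in (-.09,0,.09):
    p=proj(r,h+w([0,d,0],[0,0,OV[2]]))[0]; print(p); cv2.circle(im,tuple(int(v) for v in p),4,(255,0,0),1)
cv2.imwrite("pics/w1.png",im[:,:,::-1])
```

```text
t 3.8 grip [0.5474 0.2459 0.365 ] x [ 0.001  0.001 -1.   ] y [0.001 1.    0.001] F [0.  0.7 0.1] op 0.302 q [ 0.34  0.35  1.34  0.    1.45 -1.23]
[0.53329329 0.25134126 0.242     ]
12 1.4 -3.5 0.4 0 -0 0.3; 12 1.4 -3.5 0.4 0 -0 0.3; 12 1.4 -3.5 0.4 0 -0 0.3; 12 1.3 -3.5 0.4 0 -0 0.3

[0.46673516 0.24417263 0.51063092] [-0.29036322 -0.00234991  1.57074256]
[323.51569655 280.86542321]
[327.40815159 181.38926575]
[332.1001269  61.4804502]
```

View pics/w1.png

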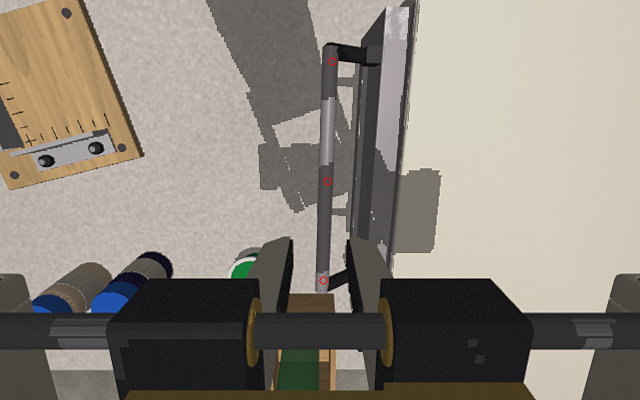

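The predicted handle points lie on the bar (columns 322–332), within about 2 mm. I'll descend, grip, and follow the arc down.

Run:
```python
from h import *
T=tool(OV[2]); h=handle(0)
rows([(h+[0,0,.05],T,5),(h,T,5)],0.3)
```

```text
14.5 1.7 -3.4 0.3 0 0 0.3; 14.5 1.6 -3.4 0.3 0 0 0.3; 14.5 1.6 -3.4 0.3 0 0 0.3; 14.5 1.6 -3.4 0.3 0 0 0.3; 14.5 1.6 -3.4 0.3 0 0 0.3; 10 -0 -0 0 0 -0 0.3; 10 -0 -0 0 0 -0 0.3; 10 -0 -0 0 0 -0 0.3; 10 -0 -0 0 0 -0 0.3; 10 -0 -0 0 0 -0 0.3
```

Call:
apply_moves(plan="14.5 1.6 -3.4 0.3 0 0 0.3; 14.5 1.6 -3.4 0.3 0 0 0.3; 14.5 1.6 -3.4 0.3 0 0 0.3; 14.5 1.6 -3.4 0.3 0 0 0.3; 14.5 1.6 -3.4 0.3 0 0 0.3; 10 0 0 0 0 0 0.3; 10 0 0 0 0 0 0.3; 10 0 0 0 0 0 0.3; 10 0 0 0 0 0 0.3; 10 0 0 0 0 0 0.3")

```text
time_s: 4.68
tcp_pos: [0.5362, 0.2485, 0.4043]
ee_rot: [0.186, 1.564, 0.15]
wrist_force: [0.3, -0.7, -0.8]
opening: 0.3
```

Call:
apply_moves(plan="0 0 0 0 0 0 0; 0 0 0 0 0 0 0; 0 0 0 0 0 0 0; 0 0 0 0 0 0 0")

```text
time_s: 5.02
tcp_pos: [0.5364, 0.2485, 0.4019]
ee_rot: [0.134, 1.567, 0.098]
wrist_force: [0.1, 1.1, -2.8]
opening: 0.121
```

Run:
```python
from h import *
report(); print(handle(0))
g=grip()[0]; off=g-handle(0); off[0]=off[0]; print(off)
way=[]
for i in range(1,21):
    th=1.3*i/20; h=handle(th)+[off[0],off[1],off[2]*0]
    way.append((h,tool(OV[2],np.radians(35)*i/20),1))
rows(way,0)
```

```text
t 5.02 grip [0.537  0.2486 0.2349] x [ 0.004  0.    -1.   ] y [0.036 0.999 0.001] F [ 0.1  1.1 -2.8] op 0.121 q [ 0.36  0.43  1.55 -0.    1.16 -1.18]
[0.53329329 0.25134126 0.242     ]
[ 0.0037519  -0.00278215 -0.00711515]
-3.5 -16.1 0.8 -0.2 0.2 1.7 0; 4 -16 0 -0 0 1.8 0; 4.4 -15.9 -0 -0 0 1.7 0; 4.7 -15.7 -0 0 -0 1.8 0; 5.1 -15.6 0 -0 -0 1.7 0; 5.5 -15.4 -0 0 -0 1.7 0; 5.8 -15.2 0 0 0 1.8 0; 6.2 -15 -0 -0 -0 1.7 0; 6.5 -14.8 -0 -0 -0 1.7 0; 6.8 -14.6 -0 0 -0 1.8 0

7.2 -14.3 0 -0 0 1.7 0; 7.5 -14.1 0 0 -0 1.7 0; 7.8 -13.8 -0 0 0 1.8 0; 8.1 -13.5 -0 -0 0 1.7 0; 8.4 -13.3 0 0 0 1.8 0; 8.6 -13 0 0 -0 1.7 0; 8.9 -12.7 -0 -0 0 1.7 0; 9.2 -12.4 0 0 -0 1.7 0; 9.4 -12 -0 0 0 1.8 0; 9.6 -11.7 -0 -0 0 1.7 0
```

Run:
```python
from h import *
way=[]
for i in range(1,21):
    T=tool(OV[2],np.radians(35)*i/20)
    way.append((handle(1.3*i/20)+[.0037,-.0027,0]+.007*T[:,0],T,1))
rows(way,0)
```

```text
3.5 -15.8 0.7 -0.2 0.2 1.7 0; 4 -15.8 0 -0 0 1.8 0; 4.4 -15.7 -0 -0 0 1.7 0; 4.7 -15.5 -0 0 -0 1.8 0; 5.1 -15.4 0 -0 -0 1.7 0; 5.5 -15.2 -0 0 -0 1.7 0; 5.8 -15 0 0 0 1.8 0; 6.2 -14.8 -0 -0 -0 1.7 0; 6.5 -14.6 -0 -0 -0 1.7 0; 6.8 -14.3 -0 0 -0 1.8 0

7.2 -14.1 0 -0 0 1.7 0; 7.5 -13.9 -0 0 -0 1.7 0; 7.8 -13.6 0 0 0 1.8 0; 8.1 -13.3 -0 -0 0 1.7 0; 8.4 -13 0 0 0 1.8 0; 8.6 -12.8 -0 0 -0 1.7 0; 8.9 -12.5 -0 -0 0 1.7 0; 9.1 -12.1 -0 0 -0 1.7 0; 9.4 -11.8 -0 0 0 1.8 0; 9.6 -11.5 -0 -0 0 1.7 0
```

Call:
apply_moves(plan="3.5 -15.8 0.7 0 0 1.75 0; 4 -15.8 0 0 0 1.75 0; 4.4 -15.7 0 0 0 1.75 0; 4.7 -15.5 0 0 0 1.75 0; 5.1 -15.4 0 0 0 1.75 0")

```text
time_s: 5.43
tcp_pos: [0.5336, 0.1739, 0.3774]
ee_rot: [1.529, 1.405, 1.497]
wrist_force: [-0.7, 4.5, -2.2]
opening: 0.117
```

Run:
```python
from h import *
report()
g,R,s=grip();b=g-.007*R[:,0]-[.0037,-.0027,0]
th=min(np.arange(0,1.3,.01),key=lambda t:np.linalg.norm(handle(t)-b));print("theta",th,np.round(b-handle(th),4))
way=[]
n=16
for i in range(1,n+1):
    T=tool(OV[2],.15+(np.radians(35)-.15)*i/n)
    way.append((handle(th+(1.31-th)*i/n)+[.0037,-.0027,0]+.007*T[:,0],T,1))
rows(way,0)
```

```text
t 5.43 grip [0.5356 0.2013 0.2127] x [ 0.012  0.164 -0.986] y [0.03  0.986 0.165] F [-0.7  4.5 -2.2] op 0.117 q [ 0.21  0.39  1.67  0.18  1.04 -1.42]
theta 0.3 [ 0.0001  0.0002 -0.0002]
4.6 -12.4 1 0 0.4 0.8 0; 5.4 -14.5 0 -0 0 1.7 0; 5.8 -14.4 -0 -0 -0 1.7 0; 6.1 -14.2 0 -0 0 1.7 0; 6.4 -13.9 0 -0 -0 1.7 0; 6.7 -13.7 -0 -0 0 1.7 0; 7 -13.5 0 0 0 1.7 0; 7.3 -13.2 -0 -0 -0 1.7 0; 7.6 -13 0 -0 -0 1.7 0; 7.9 -12.7 -0 0 0 1.7 0

8.2 -12.5 -0 -0 -0 1.7 0; 8.4 -12.2 0 0 0 1.7 0; 8.7 -11.9 -0 0 -0 1.7 0; 8.9 -11.6 0 0 0 1.7 0; 9.2 -11.3 0 -0 -0 1.7 0; 9.4 -11 -0 -0 0 1.7 0
```

Tracking is within a millimetre of the handle's arc at low force.

Call:
apply_moves(plan="4.6 -12.4 1 0 0.4 0.8 0; 5.4 -14.5 0 0 0 1.7 0; 5.8 -14.4 0 0 0 1.7 0; 6.1 -14.2 0 0 0 1.7 0; 6.4 -13.9 0 0 0 1.7 0; 6.7 -13.7 0 0 0 1.7 0; 7 -13.5 0 0 0 1.7 0; 7.3 -13.2 0 0 0 1.7 0")

```text
time_s: 6.1
tcp_pos: [0.5312, 0.0787, 0.3041]
ee_rot: [1.558, 1.164, 1.529]
wrist_force: [-3.5, 1.8, 2.0]
opening: 0.118
```

```bash
cat >> h.py <<'E'
OFF=np.array([.0037,-.0027,0])
def theta(back=.007):
    g,R,s=grip();b=g-back*R[:,0]-OFF
    th=min(np.arange(-.1,1.4,.01),key=lambda t:np.linalg.norm(handle(t)-b));print("theta",round(th,2),np.round(b-handle(th),4));return th
def arc(th0,th1,l0,l1,n,back=.007,claw=0):
    way=[]
    for i in range(1,n+1):
        T=tool(OV[2],l0+(l1-l0)*i/n); way.append((handle(th0+(th1-th0)*i/n)+OFF+back*T[:,0],T,1))
    rows(way,claw)
E
python3 - <<'E'
from h import *
report();th=theta();x=grip()[1][:,0];l=np.arctan2(x[1],-x[2]);print(l)
arc(th,1.32,l,.61,10)
E
```

```text
t 6.1 grip [0.5339 0.1448 0.1508] x [ 0.017  0.396 -0.918] y [0.026 0.918 0.396] F [-3.5  1.8  2. ] op 0.118 q [-0.01  0.46  1.8   0.51  0.94 -1.87]
theta 0.78 [ 0.0002  0.0001 -0.0006]
0.4067625953630657
5.5 -10.6 0.5 0.2 0.2 1.1 0; 6.3 -10.6 -0 -0 0 1.2 0; 6.6 -10.3 0 0 0 1.2 0; 6.8 -10.1 0 -0 0 1.2 0; 7 -9.9 -0 0 -0 1.2 0; 7.3 -9.7 0 0 0 1.2 0; 7.5 -9.4 -0 -0 0 1.2 0; 7.7 -9.2 -0 0 0 1.2 0; 7.9 -8.9 -0 -0 -0 1.2 0; 8.1 -8.6 0 -0 0 1.2 0
```

Call:
apply_moves(plan="5.5 -10.6 0.5 0.2 0.2 1.1 0; 6.3 -10.6 0 0 0 1.2 0; 6.6 -10.3 0 0 0 1.2 0; 6.8 -10.1 0 0 0 1.2 0; 7 -9.9 0 0 0 1.2 0; 7.3 -9.7 0 0 0 1.2 0; 7.5 -9.4 0 0 0 1.2 0; 7.7 -9.2 0 0 0 1.2 0; 7.9 -8.9 0 0 0 1.2 0; 8.1 -8.6 0 0 0 1.2 0")

```text
time_s: 6.93
tcp_pos: [0.5302, 0.0257, 0.1968]
ee_rot: [1.565, 0.937, 1.54]
wrist_force: [-6.2, -4.2, 11.9]
opening: 0.119
```

Run:
```python
from h import *
report();th=theta();x=grip()[1][:,0];l=np.arctan2(x[1],-x[2]);print(l)
arc(th,1.32,l,.61,3)
```

```text
t 6.93 grip [0.5332 0.1245 0.0622] x [ 0.018  0.592 -0.806] y [0.02  0.806 0.592] F [-6.2 -4.2 11.9] op 0.119 q [-0.14  0.66  1.84  0.83  0.92 -2.3 ]
theta 1.31 [0.0002 0.0015 0.0009]
0.6331406660579549
0.3 -0.8 -0.2 0.3 -0 -0.5 0; 0.5 0.9 -0 0 0 -0.4 0; 0.5 0.9 0 0 -0 -0.4 0
```

Call:
apply_moves(plan="0 0 0 0 0 0 0.3; 0 0 0 0 0 0 0.3; 0 0 0 0 0 0 0.3; -15 0 0 0 0 0 0.3; -20 0 0 0 0 0 0.3; -30 0 0 0 0 0 0.3; -35 0 0 0 0 0 0.3; -35 0 0 0 0 0 0.3; -35 0 0 0 0 0 0.3; -35 0 0 0 0 0 0.5")

```text
time_s: 7.77
tcp_pos: [0.5252, -0.0993, 0.374]
ee_rot: [1.571, 0.947, 1.549]
wrist_force: [0.2, 0.3, 0.0]
opening: 0.338
```

Run:
```python
from station import *
from h import *
report()
R={c:capture(c) for c in("side","top","wrist")}
for c,r in R.items():
    for n in("blue_bottle","pink_bottle","oven_door_handle"):
        print(c,n,[(np.round(d["location"],1),round(d["p"],2),np.round(ray(r,d["location"],.22)[:2],3)) for d in recognise(c,n)[:3]])
cv2.imwrite("pics/e.png",cv2.cvtColor(np.vstack([cv2.resize(R["side"]["image"][100:280,300:540],(800,600)),])[:,:,::-1],cv2.COLOR_BGR2RGB)[:,:,::-1])
a=cv2.resize(R["side"]["image"][110:260,320:520],(400,300));b=cv2.resize(R["top"]["image"][100:250,140:340],(400,300));c=cv2.resize(R["wrist"]["image"],(480,300))
cv2.imwrite("pics/e.png",np.vstack([np.hstack([a,b]),np.hstack([c,np.zeros((300,320,3),np.uint8)])])[:,:,::-1])
```

```text
t 7.77 grip [ 0.5274 -0.0017  0.2385] x [ 0.013  0.584 -0.812] y [0.018 0.811 0.584] F [0.2 0.3 0. ] op 0.338 q [-0.37  0.4   1.71  0.6   1.32 -2.16]
side blue_bottle [(array([370.3, 163.2]), 0.56, array([0.492, 0.232])), (array([357. , 195.7]), 0.5, array([0.58 , 0.169]))]
side pink_bottle [(array([382.1, 201.2]), 0.85, array([0.612, 0.234]))]
side oven_door_handle [(array([359.1, 194.7]), 0.86, array([0.578, 0.175]))]
top blue_bottle [(array([253.9, 211.8]), 0.76, array([0.468, 0.231]))]
top pink_bottle [(array([253.2, 176. ]), 0.81, array([0.588, 0.238]))]
top oven_door_handle [(array([267.2, 199.9]), 0.92, array([0.509, 0.189]))]
wrist blue_bottle [(array([484.8, 112.3]), 0.88, array([0.465, 0.159]))]
wrist pink_bottle [(array([467.9, 226.9]), 0.86, array([0.554, 0.156]))]
wrist oven_door_handle [(array([384.6, 141.6]), 0.91, array([0.476, 0.057]))]
```

View pics/e.png

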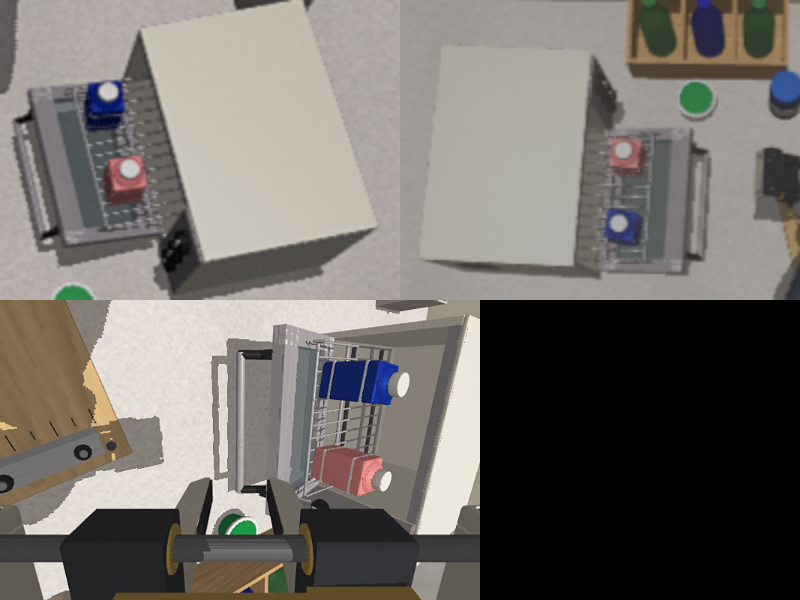

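The door is fully down. The blue bottle is on the robot's side of the rack (cap at side px ≈ (374, 156), top px ≈ (249, 212)) and the pink one is on the far half. I'll measure the caps.

Run:
```python
from station import *
from h import *
R={c:capture(c) for c in("side","top")}
def cap(r,uv,k=7):
    im=r["image"].astype(int);u,v=map(int,uv);p=im[v-k:v+k+1,u-k:u+k+1]
    m=(p.min(2)>150)&(p.max(2)-p.min(2)<40); y,x=np.nonzero(m);return np.array([x.mean()+u-k,y.mean()+v-k]),m.sum()
for n,d in(("blue",{"side":(374,156),"top":(249,212)}),("pink",{"side":(384.5,195),"top":(252,176)})):
    c={k:cap(R[k],d[k]) for k in d}
    print(n,[(k,np.round(c[k][0],1),c[k][1],np.round(ray(R[k],c[k][0],.22)[:2],4)) for k in c])
    q=least_squares(lambda P:np.concatenate([proj(R[k],P)[0]-c[k][0] for k in c]),[.5,.24,.22]);print("tri",q.x,q.cost)
for k,r in R.items():
    d=[e for e in cut_out(k,"blue_bottle")];
    m=d[0]["pixels"];print(k,d[0]["location"],m.sum())
f=OV
for p in(-.19,): print(w([p,.04,0],OV))
T=tool(OV[2]+np.pi/2); G=np.array([.477,.238,.34]); 
rows([(np.array([.49,.12,.36]),T,14)],0.9)
```

```text
blue [('side', array([373.4, 153.9]), np.int64(80), array([0.4654, 0.2493])), ('top', array([249. , 211.2]), np.int64(48), array([0.4698, 0.2468]))]
tri [0.46871359 0.24639711 0.22872694] 0.08895492544517208
pink [('side', array([384.4, 193.9]), np.int64(68), array([0.5926, 0.2468])), ('top', array([251.4, 174.6]), np.int64(48), array([0.5928, 0.2445]))]
tri [0.59280895 0.24562272 0.22085095] 0.13622880110428
side [371.0, 161.1] 437
top [251.4, 213.1] 336
[0.53307426 0.24434469 0.        ]
-2 18.3 2.6 -6.2 2 -2 0.9; -2.4 18.5 3.8 -6.2 2 -2 0.9; -2.8 18.5 5 -6.2 2 -2 0.9; -3.2 18.3 6.2 -6.2 2 -2 0.9; -3.7 18.1 7.4 -6.2 2 -2 0.9; -4.2 17.7 8.5 -6.2 2 -2 0.9; -4.7 17.1 9.6 -6.2 2 -2 0.9; -5.2 16.4 10.5 -6.2 2 -2 0.9; -5.8 15.6 11.4 -6.2 2 -2 0.9; -6.3 14.7 12.1 -6.2 2 -2 0.9

-6.8 13.8 12.8 -6.2 2 -2 0.9; -7.3 12.7 13.3 -6.2 2 -2 0.9; -7.8 11.6 13.6 -6.2 2 -2 0.9; -8.3 10.4 13.9 -6.2 2 -2 0.9
```

```bash
sed -i 's/def rows(way,claw):/def rows(way,claw,flip=True):/; s/        if np.trace/        if flip and np.trace/' h.py
python3 - <<'E'
from h import *
T=tool(OV[2]-np.pi/2)
rows([(np.array([.475,.12,.36]),T,14)],0.9,False)
E
```

```text
-2 18.2 -9.5 6.2 -2 -2 0.9; -2.6 17.6 -10.7 6.2 -2 -2 0.9; -3.2 16.9 -11.8 6.2 -2 -2 0.9; -3.8 16 -12.8 6.2 -2 -2 0.9; -4.4 15 -13.7 6.2 -2 -2 0.9; -5 13.9 -14.4 6.2 -2 -2 0.9; -5.6 12.8 -15 6.2 -2 -2 0.9; -6.1 11.5 -15.5 6.2 -2 -2 0.9; -6.6 10.2 -15.8 6.2 -2 -2 0.9; -7.1 8.8 -15.9 6.2 -2 -2 0.9

-7.5 7.4 -15.8 6.2 -2 -2 0.9; -7.9 6 -15.6 6.2 -2 -2 0.9; -8.2 4.7 -15.2 6.2 -2 -2 0.9; -8.5 3.3 -14.7 6.2 -2 -2 0.9
```

Call:
apply_moves(plan="-2 18.2 -9.5 6.2 -2 -2 0.9; -2.6 17.6 -10.7 6.2 -2 -2 0.9; -3.2 16.9 -11.8 6.2 -2 -2 0.9; -3.8 16 -12.8 6.2 -2 -2 0.9; -4.4 15 -13.7 6.2 -2 -2 0.9; -5 13.9 -14.4 6.2 -2 -2 0.9; -5.6 12.8 -15 6.2 -2 -2 0.9; -6.1 11.5 -15.5 6.2 -2 -2 0.9; -6.6 10.2 -15.8 6.2 -2 -2 0.9; -7.1 8.8 -15.9 6.2 -2 -2 0.9")

```text
time_s: 9.4
tcp_pos: [0.4719, 0.0592, 0.4881]
ee_rot: [2.163, 1.378, 0.976]
wrist_force: [-0.2, 0.1, -0.7]
opening: 0.905
```

Call:
apply_moves(plan="-7.5 7.4 -15.8 6.2 -2 -2 0.9; -7.9 6 -15.6 6.2 -2 -2 0.9; -8.2 4.7 -15.2 6.2 -2 -2 0.9; -8.5 3.3 -14.7 6.2 -2 -2 0.9; 0 0 0 0 0 0 0.9")

```text
time_s: 9.82
tcp_pos: [0.4757, 0.1257, 0.5311]
ee_rot: [-0.553, 1.558, -2.202]
wrist_force: [0.7, 0.2, -1.2]
opening: 0.901
```

Run:
```python
from station import *
from h import *
report()
r=capture("wrist");im=r["image"].copy()
for n in("blue_bottle","pink_bottle"): print([(np.round(d["location"],1),round(d["p"],2)) for d in recognise("wrist",n)[:2]])
for c in([.468,.248],):
    for z in(.22,.2):
        print(proj(r,[*c,z]))
    for a in(-.025,.025):
        for b in(-.025,.025):
            p=proj(r,w([a,b,.2],[*c,OV[2]]))[0];cv2.circle(im,tuple(int(v) for v in p),2,(255,0,0),-1)
cv2.imwrite("pics/w2.png",im[:,:,::-1]);np.save("w2.npy",r,allow_pickle=True)
T=tool(OV[2]-np.pi/2)
rows([(np.array([.468,.248,.33]),T,7)],0.9,False)
```

```text
t 9.82 grip [0.4745 0.1241 0.3641] x [-0.007 -0.01  -1.   ] y [ 0.997 -0.078 -0.006] F [ 0.7  0.2 -1.2] op 0.901 q [ 0.17  0.14  1.61 -0.01  1.4   0.24]
[(array([305. ,  37.1]), 0.9)]
[(array([442.9,  32.5]), 0.95)]
[[300.75013008  32.30299199]]
[[302.16752821  36.33813082]]
4.4 -2.2 -17.7 -0.3 0.1 0.1 0.9; 4.5 -2.1 -17.7 -0.3 0.1 0.1 0.9; 4.5 -2.1 -17.7 -0.3 0.1 0.1 0.9; 4.5 -2 -17.7 -0.3 0.1 0.1 0.9; 4.5 -1.9 -17.7 -0.3 0.1 0.1 0.9; 4.5 -1.8 -17.7 -0.3 0.1 0.1 0.9; 4.6 -1.7 -17.7 -0.3 0.1 0.1 0.9
```

View pics/w2.png

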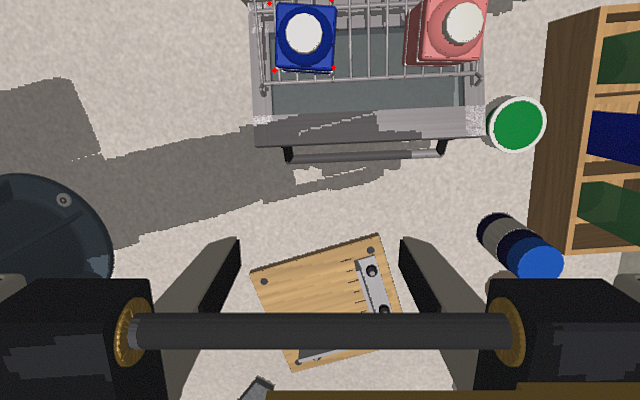

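The blue bottle's top face is centred at about px (304, 36), 3 px right of the prediction. That puts the bottle near (0.4705, 0.247), square to the oven. I'll move over it and descend.

Call:
apply_moves(plan="4.4 -1.8 -17.6 -0.3 0.1 0.1 0.9; 4.5 -1.8 -17.6 -0.3 0.1 0.1 0.9; 4.5 -1.8 -17.6 -0.3 0.1 0.1 0.9; 4.5 -1.7 -17.6 -0.3 0.1 0.1 0.9; 4.5 -1.6 -17.6 -0.3 0.1 0.1 0.9; 4.5 -1.5 -17.6 -0.3 0.1 0.1 0.9; 4.6 -1.4 -17.6 -0.3 0.1 0.1 0.9; 0 0 0 0 0 0 0.9; 0 0 0 0 0 0 0.9")

```text
time_s: 10.72
tcp_pos: [0.4694, 0.2428, 0.49]
ee_rot: [2.785, 1.56, 1.204]
wrist_force: [-0.4, -0.5, 0.1]
opening: 0.898
```

Run:
```python
from h import *
report()
T=tool(OV[2]-np.pi/2)
rows([(np.array([.4705,.247,.22]),T,7),(np.array([.4705,.247,.183]),T,5)],0.9,False)
```

```text
t 10.72 grip [0.47   0.2445 0.323 ] x [ 0.004  0.01  -1.   ] y [ 1.    -0.01   0.004] F [-0.4 -0.5  0.1] op 0.898 q [0.39 0.23 1.6  0.01 1.3  0.4 ]
14.7 0.1 -0.5 0.2 -0.1 -0 0.9; 14.7 0.1 -0.5 0.2 -0.1 -0 0.9; 14.7 0.1 -0.5 0.2 -0.1 -0 0.9; 14.7 0.1 -0.5 0.2 -0.1 -0 0.9; 14.7 0.1 -0.5 0.2 -0.1 -0 0.9; 14.7 0.1 -0.6 0.2 -0.1 -0 0.9; 14.7 0.1 -0.6 0.2 -0.1 -0 0.9; 7.4 0 -0 0 0 -0 0.9; 7.4 0 -0 0 0 -0 0.9; 7.4 0 -0 0 0 -0 0.9

7.4 0 -0 0 0 -0 0.9; 7.4 0 -0 0 0 -0 0.9
```

Call:
apply_moves(plan="14.7 0 -0.5 0.2 0 0 0.9; 14.7 0 -0.5 0.2 0 0 0.9; 14.7 0 -0.5 0.2 0 0 0.9; 14.7 0 -0.5 0.2 0 0 0.9; 14.7 0 -0.5 0.2 0 0 0.9; 14.7 0 -0.5 0.2 0 0 0.9; 14.7 0 -0.5 0.2 0 0 0.9; 7.4 0 0 0 0 0 0.9; 7.4 0 0 0 0 0 0.9; 7.4 0 0 0 0 0 0.9")

```text
time_s: 11.55
tcp_pos: [0.4723, 0.235, 0.3617]
ee_rot: [2.547, 1.554, 0.945]
wrist_force: [0.1, -0.5, -0.7]
opening: 0.901
```

Call:
apply_moves(plan="7.4 0 0 0 0 0 0.9; 4 0 0 0 0 0 0.9; 0 0 0 0 0 0 0.9; 0 0 0 0 0 0 0.9")

```text
time_s: 11.88
tcp_pos: [0.4727, 0.2341, 0.3489]
ee_rot: [2.552, 1.554, 0.951]
wrist_force: [-0.4, -0.1, 0.3]
opening: 0.902
```

Run:
```python
from h import *
report()
```

```text
t 11.88 grip [0.4744 0.2365 0.1819] x [ 0.01   0.014 -1.   ] y [ 0.999 -0.031  0.01 ] F [-0.4 -0.1  0.3] op 0.902 q [0.37 0.37 1.77 0.01 0.98 0.39]
```

Run:
```python
from h import *
rows([(np.array([.4705,.247,.182]),tool(OV[2]-np.pi/2),3)],0.9,False)
```

```text
0 -0.9 -4.3 0 -0.3 -0.2 0.9; 0 -0.9 -4.3 0 -0.3 -0.2 0.9; -0 -0.9 -4.3 0 -0.3 -0.2 0.9
```

Call:
apply_moves(plan="0 -0.9 -4.3 0 -0.3 -0.2 0.9; 0 -0.9 -4.3 0 -0.3 -0.2 0.9; 0 -0.9 -4.3 0 -0.3 -0.2 0.9; 0 0 0 0 0 0 0.9; 0 0 0 0 0 0 0; 0 0 0 0 0 0 0; 0 0 0 0 0 0 0; 0 0 0 0 0 0 0; 0 0 0 0 0 0 0")

```text
time_s: 12.63
tcp_pos: [0.4703, 0.2494, 0.3508]
ee_rot: [0.382, 1.569, -1.218]
wrist_force: [0.6, -0.5, 0.3]
opening: 0.591
```

Run:
```python
from h import *
report()
g=grip()[0];T=tool(OV[2]-np.pi/2);TJ=tool(JG[2])
c=w([.06-.025-.02,-.05+.025+.02,0],JG);print("place",c)
rows([(g+[0,0,.07],T,6),(np.array([g[0]-.02,.1,.28]),T,6)],0,False)
```

```text
t 12.63 grip [0.4704 0.2491 0.1838] x [ 0.001 -0.002 -1.   ] y [ 1.    -0.029  0.001] F [ 0.6 -0.5  0.3] op 0.591 q [ 0.4   0.38  1.75 -0.    1.01  0.43]
place [ 0.48726063 -0.14426594  0.        ]
-11.7 0 0.1 0 0 -0 0; -11.7 0 0.1 0 0 -0 0; -11.7 0 0.1 0 0 -0 0; -11.7 0 0.1 0 0 -0 0; -11.7 0 0.1 0 0 -0 0; -11.7 0 0.1 0 0 -0 0; -4.4 -2.6 24.9 0 0 0 0; -4.4 -2.6 24.9 0 0 0 0; -4.4 -2.6 24.9 0 0 0 0; -4.4 -2.6 24.9 0 0 0 0

-4.4 -2.6 24.9 0 0 0 0; -4.4 -2.6 24.9 0 0 0 0
```

Call:
apply_moves(plan="0 0 0 0 0 0 0; 0 0 0 0 0 0 0; 0 0 0 0 0 0 0; 0 0 0 0 0 0 0")

```text
time_s: 12.97
tcp_pos: [0.4704, 0.2492, 0.3508]
ee_rot: [0.514, 1.569, -1.087]
wrist_force: [-0.3, 1.0, -0.1]
opening: 0.548
```

Call:
apply_moves(plan="-6 0 0 0 0 0 0; -12 0 0 0 0 0 0; -12 0 0 0 0 0 0; -12 0 0 0 0 0 0; -12 0 0 0 0 0 0; -12 0 0 0 0 0 0; -5 -1 20 0 0 0 0; -4 -1 25 0 0 0 0; -4 -1 25 0 0 0 0; -4 -1 25 0 0 0 0")

```text
time_s: 13.8
tcp_pos: [0.4623, 0.1541, 0.4389]
ee_rot: [-0.737, 1.566, -2.333]
wrist_force: [0.3, -0.7, -2.0]
opening: 0.551
```

Run:
```python
from h import *
report()
TJ=tool(JG[2]);c=w([.06-.025-.02,-.05+.025+.02,0],JG)
rows([(np.array([c[0],c[1],.2]),TJ,12)],0,False)
```

```text
t 13.8 grip [0.4618 0.1535 0.2719] x [-0.003 -0.004 -1.   ] y [ 1.    -0.025 -0.003] F [ 0.3 -0.7 -2. ] op 0.551 q [ 0.23  0.2   1.76 -0.    1.18  0.25]
6.1 2.7 24.8 -1.3 0 0 0; 6.1 2.2 24.8 -1.3 0 0 0; 6.1 1.6 24.9 -1.3 0 0 0; 6.1 1 24.9 -1.3 0 0 0; 6.1 0.5 24.9 -1.3 0 0 0; 6 -0.1 24.9 -1.3 0 0 0; 6 -0.6 24.9 -1.3 0 0 0; 6 -1.2 24.9 -1.3 0 0 0; 6 -1.7 24.9 -1.3 0 0 0; 6 -2.3 24.8 -1.3 0 0 0

6 -2.8 24.8 -1.3 0 0 0; 6 -3.4 24.7 -1.3 0 0 0
```

Call:
apply_moves(plan="6 2.7 24.8 -1.3 0 0 0; 6 2.2 24.8 -1.3 0 0 0; 6 1.6 24.9 -1.3 0 0 0; 6 1 24.9 -1.3 0 0 0; 6 0.5 24.9 -1.3 0 0 0; 6 0 24.9 -1.3 0 0 0; 6 -0.6 24.9 -1.3 0 0 0; 6 -1.2 24.9 -1.3 0 0 0; 6 -1.7 24.9 -1.3 0 0 0; 6 -2.3 24.8 -1.3 0 0 0")

```text
time_s: 14.63
tcp_pos: [0.4826, -0.1067, 0.3836]
ee_rot: [0.236, 1.566, -1.121]
wrist_force: [1.2, 0.2, -1.5]
opening: 0.55
```

Call:
apply_moves(plan="6 -2.8 24.8 -1.3 0 0 0; 6 -3.4 24.7 -1.3 0 0 0; 0 0 0 0 0 0 0; 0 0 0 0 0 0 0")

```text
time_s: 14.97
tcp_pos: [0.4871, -0.163, 0.3711]
ee_rot: [-0.213, 1.567, -1.526]
wrist_force: [-0.3, 1.0, -1.3]
opening: 0.551
```

Run:
```python
from station import *
from h import *
report()
R={c:capture(c) for c in("side","top","wrist")}
for n in("blue_bottle","pink_bottle"):
  for c in R: print(c,n,[(np.round(d["location"],1),round(d["p"],2)) for d in recognise(c,n)[:1]])
a=cv2.resize(R["side"]["image"][150:260,210:410],(800,440))
cv2.imwrite("pics/f.png",a[:,:,::-1])
TJ=tool(JG[2]);c=w([.06-.025-.02,-.05+.025+.02,0],JG)
rows([(np.array([c[0],c[1],.11]),TJ,7),(np.array([c[0],c[1],.085]),TJ,3)],0,False)
```

```text
t 14.97 grip [ 0.4871 -0.1637  0.2041] x [ 0.    -0.004 -1.   ] y [ 0.967  0.256 -0.001] F [-0.3  1.  -1.3] op 0.551 q [-0.41  0.32  1.78 -0.    1.03 -0.67]
side blue_bottle [(array([230.8, 209.5]), 0.24)]
top blue_bottle [(array([253.9, 178.6]), 0.4)]
wrist blue_bottle []
side pink_bottle [(array([381.1, 201.4]), 0.67)]
top pink_bottle [(array([254. , 180.3]), 0.79)]
wrist pink_bottle []
13.5 0.6 -2.5 0.2 0 0 0; 13.5 0.6 -2.5 0.2 0 0 0; 13.5 0.6 -2.5 0.2 0 0 0; 13.5 0.6 -2.5 0.2 0 0 0; 13.5 0.6 -2.5 0.2 0 0 0; 13.5 0.6 -2.4 0.2 0 0 0; 13.5 0.6 -2.4 0.2 0 0 0; 8.3 -0 0 0 0 0 0; 8.3 -0 0 0 0 0 0; 8.3 -0 0 0 0 0 0
```

View pics/f.png

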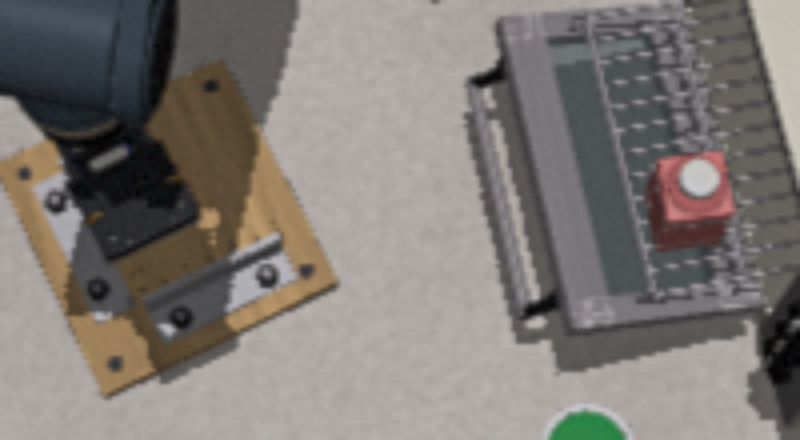

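The pink bottle stands upright on the rack and the blue one is held over the jig. I'll correct the position first, then lower it.

Call:
apply_moves(plan="0 3 -6 0 0 0 0; 0 2 -6 0 0 0 0; 0 0 -5 0.3 0 0 0; 0 0 0 0.2 0 0 0; 10 0 0 0 0 0 0; 12 0 0 0 0 0 0; 12 0 0 0 0 0 0; 12 0 0 0 0 0 0; 12 0 0 0 0 0 0; 12 0 0 0 0 0 0")

```text
time_s: 16.25
tcp_pos: [0.488, -0.1411, 0.298]
ee_rot: [0.458, 1.562, -0.859]
wrist_force: [0.3, 0.3, -1.9]
opening: 0.55
```

Run:
```python
from h import *
report()
TJ=tool(JG[2]);c=w([.06-.025-.02,-.05+.025+.02,0],JG)
rows([(np.array([c[0],c[1],.089]),TJ,6)],0,False)
```

```text
t 16.25 grip [ 0.489  -0.1422  0.131 ] x [ 0.006 -0.006 -1.   ] y [0.968 0.25  0.004] F [ 0.3  0.3 -1.9] op 0.55 q [-0.37  0.42  1.86 -0.01  0.86 -0.62]
7 -0.3 0.4 0.1 0.1 -0 0; 7 -0.3 0.4 0.1 0.1 -0 0; 7 -0.3 0.4 0.1 0.1 -0 0; 7 -0.3 0.5 0.1 0.1 -0 0; 7 -0.3 0.5 0.1 0.1 -0 0; 7 -0.3 0.5 0.1 0.1 -0 0
```

Call:
apply_moves(plan="7 -0.3 0.4 0.1 0.1 0 0; 7 -0.3 0.4 0.1 0.1 0 0; 7 -0.3 0.4 0.1 0.1 0 0; 7 -0.3 0.4 0.1 0.1 0 0; 7 -0.3 0.4 0.1 0.1 0 0; 5 -0.3 0.5 0.1 0.1 0 0; 2 0 0 0 0 0 0; 0 0 0 0 0 0 0; 0 0 0 0 0 0 0")

```text
time_s: 17.0
tcp_pos: [0.4863, -0.1444, 0.2491]
ee_rot: [2.995, 1.565, 1.665]
wrist_force: [-0.4, -0.1, -2.3]
opening: 0.553
```

Run:
```python
from h import *
report()
TJ=tool(JG[2]);c=w([.06-.025-.02,-.05+.025+.02,0],JG)
rows([(np.array([c[0],c[1],.080]),TJ,3)],0,False)
```

```text
t 17.0 grip [ 0.4862 -0.1434  0.0821] x [-0.001  0.006 -1.   ] y [0.971 0.239 0.001] F [-0.4 -0.1 -2.3] op 0.553 q [-0.38  0.5   1.88  0.01  0.76 -0.63]
0.7 0.3 0 -0 -0.1 -0 0; 0.7 0.3 0 -0 -0.1 -0 0; 0.7 0.3 0 -0 -0.1 -0 0
```

Call:
apply_moves(plan="1 0.2 0 0 -0.1 0 0; 1 0 0 0 -0.1 0 0; 1 0 0 0 -0.1 0 0; 0 0 0 0 0 0 0; 0 0 0 0 0 0 0")

```text
time_s: 17.42
tcp_pos: [0.4869, -0.1444, 0.247]
ee_rot: [1.162, 1.568, -0.168]
wrist_force: [-0.6, -0.4, -2.0]
opening: 0.547
```

Call:
apply_moves(plan="0.7 0 0 0 0 0 0; 0 0 0 0 0 0 0; 0 0 0 0 0 0 0")

```text
time_s: 17.67
tcp_pos: [0.4869, -0.1444, 0.2465]
ee_rot: [1.147, 1.567, -0.183]
wrist_force: [0.1, 0.4, -1.6]
opening: 0.552
```

Call:
apply_moves(plan="1 0 0 0 0 0 0; 0.6 0 0 0 0 0 0; 0.5 0 0 0 0 0 0; 0 0 0 0 0 0 0; 0 0 0 0 0 0 0")

```text
time_s: 18.08
tcp_pos: [0.4872, -0.1444, 0.2461]
ee_rot: [1.055, 1.567, -0.275]
wrist_force: [-0.6, 0.2, -1.5]
opening: 0.546
```

Call:
apply_moves(plan="2 0 0 0 0 0 0; 2 0 0 0 0 0 0; 0 0 0 0 0 0 0; 0 0 0 0 0 0 0")

```text
time_s: 18.42
tcp_pos: [0.4878, -0.1445, 0.2463]
ee_rot: [1.095, 1.565, -0.235]
wrist_force: [-0.1, -0.1, -1.2]
opening: 0.553
```

The bottle is on the bed (z no longer changes). I'll release it and go back to the handle.

Call:
apply_moves(plan="0 0 0 0 0 0 0.85; 0 0 0 0 0 0 0.85; 0 0 0 0 0 0 0.85; 0 0 0 0 0 0 0.85; 0 0 0 0 0 0 0.85; 0 0 0 0 0 0 0.85; -10 0 0 0 0 0 0.85; -20 0 0 0 0 0 0.85; -30 0 0 0 0 0 0.85; -30 0 0 0 0 0 0.85")

```text
time_s: 19.25
tcp_pos: [0.4862, -0.144, 0.3347]
ee_rot: [-2.355, 1.565, 2.598]
wrist_force: [-0.1, -0.8, 0.3]
opening: 0.849
```

Call:
apply_moves(plan="-30 0 0 0 0 0 0.6; -30 0 0 0 0 0 0.3; -15 0 0 0 0 0 0.3; 0 0 0 0 0 0 0.3")

```text
time_s: 19.58
tcp_pos: [0.4859, -0.1439, 0.4218]
ee_rot: [1.171, 1.567, -0.159]
wrist_force: [-0.6, -0.5, 0.5]
opening: 0.61
```

Run:
```python
from station import *
from h import *
report()
R={c:capture(c) for c in("side","top","wrist")}
for n in("blue_bottle","oven_door_handle"):
  for c in R: print(c,n,[(np.round(d["location"],1),round(d["p"],2)) for d in recognise(c,n)[:1]])
c=w([.015,-.005,0],JG); print("top pred cap",[proj(R[k],[c[0],c[1],.115])[0].round(1) for k in R], "handle pred",[proj(R[k],handle(1.3)+OFF)[0].round(1) for k in R])
T=tool(OV[2],.61); H=handle(1.3)+OFF+.006*T[:,0]
g=grip()[0]; P=H-.14*T[:,0]; print(H,P)
rows([(P,T,14)],0.3,False)
```

```text
t 19.58 grip [ 0.4866 -0.144   0.2548] x [ 0.004 -0.001 -1.   ] y [0.971 0.238 0.004] F [-0.6 -0.5  0.5] op 0.61 q [-0.38  0.25  1.74  0.    1.14 -0.62]
side blue_bottle [(array([248.7, 213.9]), 0.72)]
top blue_bottle []
wrist blue_bottle [(array([323.2, 181.8]), 0.94)]
side oven_door_handle [(array([364.2, 186.4]), 0.7)]
top oven_door_handle [(array([268.7, 204.6]), 0.57)]
wrist oven_door_handle []
top pred cap [array([247.9, 200.6]), array([364.9, 212.7]), array([322.2, 192.7])] handle pred [array([333.7, 200.3]), array([291.3, 200.8]), array([ 459.7, -125.2])]
[0.53303801 0.12230091 0.06387756] [0.53052841 0.04213874 0.17862828]
5.3 0.3 -7.2 -5.1 1.6 2.1 0.3; 5.9 1.2 -6.4 -5.1 1.6 2.1 0.3; 6.5 1.9 -5.6 -5.1 1.6 2.1 0.3; 7.1 2.6 -4.6 -5.1 1.6 2.1 0.3; 7.6 3.1 -3.6 -5.1 1.6 2.1 0.3; 8.2 3.6 -2.6 -5.1 1.6 2.1 0.3; 8.8 3.9 -1.5 -5.1 1.6 2.1 0.3; 9.3 4.1 -0.3 -5.1 1.6 2.1 0.3; 9.8 4.1 0.8 -5.1 1.6 2.1 0.3; 10.3 4.1 2 -5.1 1.6 2.1 0.3

10.7 3.9 3.2 -5.1 1.6 2.1 0.3; 11.1 3.6 4.4 -5.1 1.6 2.1 0.3; 11.5 3.2 5.6 -5.1 1.6 2.1 0.3; 11.8 2.7 6.7 -5.1 1.6 2.1 0.3
```

Call:
apply_moves(plan="5.3 0.3 -7.2 -5.1 1.6 2.1 0.3; 5.9 1.2 -6.4 -5.1 1.6 2.1 0.3; 6.5 1.9 -5.6 -5.1 1.6 2.1 0.3; 7.1 2.6 -4.6 -5.1 1.6 2.1 0.3; 7.6 3.1 -3.6 -5.1 1.6 2.1 0.3; 8.2 3.6 -2.6 -5.1 1.6 2.1 0.3; 8.8 3.9 -1.5 -5.1 1.6 2.1 0.3; 9.3 4.1 -0.3 -5.1 1.6 2.1 0.3; 9.8 4.1 0.8 -5.1 1.6 2.1 0.3; 10.3 4.1 2 -5.1 1.6 2.1 0.3")

```text
time_s: 20.87
tcp_pos: [0.5014, -0.0792, 0.3443]
ee_rot: [1.754, 1.107, 1.366]
wrist_force: [0.9, -0.3, 0.3]
opening: 0.3
```

Call:
apply_moves(plan="10.7 3.9 3.2 -5.1 1.6 2.1 0.3; 11.1 3.6 4.4 -5.1 1.6 2.1 0.3; 11.5 3.2 5.6 -5.1 1.6 2.1 0.3; 0 0 0 0 0 0 0.3; 0 0 0 0 0 0 0.3")

```text
time_s: 21.28
tcp_pos: [0.5201, -0.0562, 0.3147]
ee_rot: [1.61, 0.98, 1.523]
wrist_force: [0.1, 0.6, 0.7]
opening: 0.3
```

Run:
```python
from station import *
from h import *
report()
r=capture("wrist");im=r["image"].copy()
p=handle(1.3)+OFF
for th in(1.3,1.25):
  for d in(-.09,0,.09):
    q=proj(r,handle(th)+OFF+w([0,d,0],[0,0,OV[2]]))[0]; print(th,q.round(1)); cv2.circle(im,tuple(int(v) for v in q),3,(255,0,0) if th==1.3 else (0,255,0),-1)
cv2.imwrite("pics/w3.png",im[:,:,::-1])
T=tool(OV[2],.61); H=p+.006*T[:,0]
rows([(H-.1*T[:,0],T,3),(H,T,9)],0.3)
```

```text
t 21.28 grip [0.5245 0.0367 0.176 ] x [ 0.027  0.556 -0.831] y [0.079 0.827 0.556] F [0.1 0.6 0.7] op 0.3 q [-0.29  0.45  1.8   0.64  1.14 -2.12]
1.3 [335.7 290.7]
1.3 [331.7 198.6]
1.3 [326.9  88.4]
1.25 [341.7 294.9]
1.25 [338.2 200.9]
1.25 [333.9  87.9]
13.7 1.3 2.3 -1 0.2 0.4 0.3; 13.7 1.2 2.4 -1 0.2 0.4 0.3; 13.7 1.1 2.4 -1 0.2 0.4 0.3; 11.1 -0 0 -0 -0 0 0.3; 11.1 0 0 -0 -0 0 0.3; 11.1 -0 0 -0 -0 0 0.3; 11.1 0 0 -0 -0 0 0.3; 11.1 -0 0 -0 -0 0 0.3; 11.1 -0 0 -0 0 0 0.3; 11.1 0 0 -0 -0 0 0.3

11.1 0 0 -0 -0 0 0.3; 11.1 -0 0 -0 -0 0 0.3
```

View pics/w3.png

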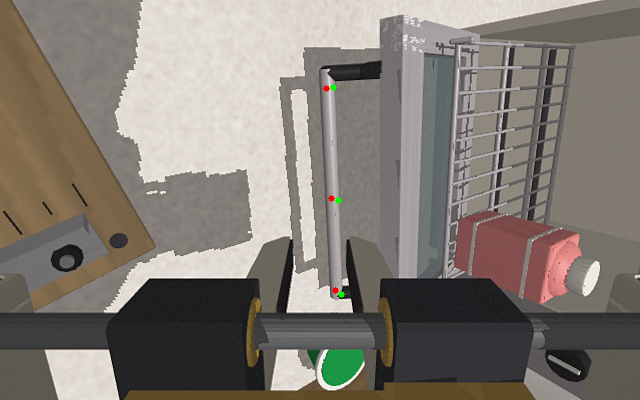

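The bar runs from (327, 70) to (336, 295) px, on the red prediction for 1.3 rad. The door has stayed down and the pink bottle is upright. I'll grip the handle.

Call:
apply_moves(plan="13.7 1.3 2.3 -1 0.2 0.4 0.3; 13.7 1.2 2.4 -1 0.2 0.4 0.3; 13.7 1.1 2.4 -1 0.2 0.4 0.3; 11 0 0 0 0 0 0.3; 11 0 0 0 0 0 0.3; 11 0 0 0 0 0 0.3; 11 0 0 0 0 0 0.3; 11 0 0 0 0 0 0.3; 0 0 0 0 0 0 0.3")

```text
time_s: 22.08
tcp_pos: [0.5291, 0.0065, 0.23]
ee_rot: [1.573, 0.962, 1.538]
wrist_force: [-0.6, -0.1, 0.0]
opening: 0.303
```

Run:
```python
from h import *
report()
T=tool(OV[2],.61); H=handle(1.295)+OFF+.006*T[:,0]
rows([(H,T,5)],0.3)
```

```text
t 22.08 grip [0.5322 0.102  0.093 ] x [ 0.018  0.572 -0.82 ] y [0.028 0.82  0.572] F [-0.6 -0.1  0. ] op 0.303 q [-0.17  0.59  1.84  0.76  0.97 -2.24]
7 0.1 0 -0 0 0 0.3; 7 0.1 0 -0 0 0 0.3; 7 0.1 0.1 -0 0 0 0.3; 7 0.1 0.1 -0 0 0 0.3; 7 0.1 0.1 -0 0 0 0.3
```

Call:
apply_moves(plan="7 0 0 0 0 0 0.3; 7 0 0 0 0 0 0.3; 7 0 0 0 0 0 0.3; 7 0 0 0 0 0 0.3; 6 0 0 0 0 0 0.3; 0 0 0 0 0 0 0; 0 0 0 0 0 0 0; 0 0 0 0 0 0 0; 0 0 0 0 0 0 0; 0 0 0 0 0 0 0")

```text
time_s: 22.92
tcp_pos: [0.5302, 0.0289, 0.1999]
ee_rot: [1.573, 0.959, 1.539]
wrist_force: [-1.6, -1.5, -0.6]
opening: 0.121
```

Run:
```python
from h import *
report();g,R,s=grip();H=handle(1.3)+OFF;back=(g-H)@R[:,0];print("bar rel",np.round(R.T@(g-H),4))
th=theta(back);x=R[:,0];l=np.arctan2(x[1],-x[2]);print(l,back)
arc(th,0,l,0.0,26,back)
```

```text
t 22.92 grip [0.5333 0.1248 0.0632] x [ 0.018  0.574 -0.818] y [0.028 0.818 0.575] F [-1.6 -1.5 -0.6] op 0.121 q [-0.13  0.65  1.84  0.81  0.91 -2.27]
bar rel [0.008  0.0017 0.0002]
theta 1.29 [ 0.0002  0.0014 -0.0008]
0.6117864980121845 0.007991383304130526
-8.5 8.4 -0.1 -0.1 0 -1.4 0; -6.9 9.2 0 0 0 -1.3 0; -6.8 9.4 -0 -0 0 -1.3 0; -6.6 9.6 0 -0 -0 -1.3 0; -6.5 9.8 -0 -0 -0 -1.3 0; -6.3 9.9 0 0 0 -1.3 0; -6.2 10.1 -0 -0 -0 -1.3 0; -6 10.2 0 -0 0 -1.3 0; -5.8 10.4 -0 0 -0 -1.3 0; -5.6 10.5 -0 -0 -0 -1.3 0

-5.5 10.7 0 0 -0 -1.3 0; -5.3 10.8 -0 -0 0 -1.3 0; -5.1 11 -0 0 0 -1.3 0; -4.9 11.1 -0 -0 -0 -1.3 0; -4.7 11.2 -0 -0 -0 -1.3 0; -4.5 11.4 0 -0 0 -1.3 0; -4.3 11.5 0 -0 -0 -1.3 0; -4.1 11.6 -0 -0 -0 -1.3 0; -3.9 11.7 -0 0 0 -1.3 0; -3.7 11.8 0 -0 -0 -1.3 0

-3.5 11.9 -0 0 -0 -1.3 0; -3.3 12 -0 -0 -0 -1.3 0; -3.1 12.1 0 0 -0 -1.3 0; -2.8 12.1 -0 -0 -0 -1.3 0; -2.6 12.2 0 -0 -0 -1.3 0; -2.4 12.3 -0 -0 -0 -1.3 0
```

Call:
apply_moves(plan="-8.5 8.4 0 0 0 -1.4 0; -6.9 9.2 0 0 0 -1.3 0; -6.8 9.4 0 0 0 -1.3 0; -6.6 9.6 0 0 0 -1.3 0; -6.5 9.8 0 0 0 -1.3 0; -6.3 9.9 0 0 0 -1.3 0; -6.2 10.1 0 0 0 -1.3 0; -6 10.2 0 0 0 -1.3 0; -5.8 10.4 0 0 0 -1.3 0; -5.6 10.5 0 0 0 -1.3 0")

```text
time_s: 23.75
tcp_pos: [0.5319, 0.084, 0.3067]
ee_rot: [1.578, 1.196, 1.539]
wrist_force: [2.1, 6.7, -6.5]
opening: 0.116
```

Run:
```python
from h import *
report();th=theta(.008);x=grip()[1][:,0];l=np.arctan2(x[1],-x[2]);print(l)
arc(th,0,l,0.0,18,.008)
```

```text
t 23.75 grip [0.5339 0.1451 0.1513] x [ 0.012  0.366 -0.931] y [0.036 0.93  0.366] F [ 2.1  6.7 -6.5] op 0.116 q [ 0.01  0.45  1.79  0.47  0.94 -1.81]
theta 0.77 [ 0.0001 -0.0007 -0.0006]
0.37443369289384587
-4.9 10.2 -0.2 -0.4 0 -1.2 0; -4.5 9.5 -0 -0 0 -1.2 0; -4.3 9.6 0 0 -0 -1.2 0; -4.2 9.7 -0 -0 0 -1.2 0; -4.1 9.8 0 0 -0 -1.2 0; -3.9 9.9 -0 -0 -0 -1.2 0; -3.8 9.9 0 0 0 -1.2 0; -3.6 10 -0 -0 -0 -1.2 0; -3.5 10.1 0 -0 0 -1.2 0; -3.3 10.2 0 0 -0 -1.2 0

-3.2 10.3 -0 -0 0 -1.2 0; -3 10.3 -0 -0 0 -1.2 0; -2.9 10.4 0 0 -0 -1.2 0; -2.7 10.5 -0 -0 -0 -1.2 0; -2.5 10.5 0 0 0 -1.2 0; -2.4 10.6 -0 -0 -0 -1.2 0; -2.2 10.6 0 -0 0 -1.2 0; -2.1 10.7 -0 -0 0 -1.2 0
```

Call:
apply_moves(plan="-4.9 10 -0.2 -0.4 0 -1.2 0; -4.5 9.5 0 0 0 -1.2 0; -4.3 9.6 0 0 0 -1.2 0; -4.2 9.7 0 0 0 -1.2 0; -4.1 9.8 0 0 0 -1.2 0; -3.9 9.9 0 0 0 -1.2 0; -3.8 9.9 0 0 0 -1.2 0; -3.6 10 0 0 0 -1.2 0; -3.5 10.1 0 0 0 -1.2 0; -3.3 10.2 0 0 0 -1.2 0")

```text
time_s: 24.58
tcp_pos: [0.5339, 0.1692, 0.3749]
ee_rot: [1.546, 1.421, 1.511]
wrist_force: [0.7, -1.1, -3.3]
opening: 0.12
```

Run:
```python
from h import *
report();th=theta(.008);x=grip()[1][:,0];l=np.arctan2(x[1],-x[2]);print(l)
arc(th,-0.01,l,0.0,10,.008)
```

```text
t 24.58 grip [0.5354 0.194  0.2098] x [ 0.009  0.149 -0.989] y [0.034 0.988 0.149] F [ 0.7 -1.1 -3.3] op 0.12 q [ 0.2   0.39  1.67  0.17  1.04 -1.42]
theta 0.34 [ 0.     -0.0013  0.0019]
0.1491247418068317
-0.6 9 0.6 -0.2 0.2 -0.9 0; -2.6 8.1 -0 0 -0 -0.9 0; -2.5 8.1 -0 0 -0 -0.9 0; -2.4 8.2 0 -0 0 -0.9 0; -2.2 8.2 0 0 0 -0.9 0; -2.1 8.2 -0 -0 -0 -0.9 0; -2 8.3 -0 -0 -0 -0.9 0; -1.9 8.3 0 0 0 -0.9 0; -1.8 8.4 0 -0 -0 -0.9 0; -1.7 8.4 -0 -0 0 -0.9 0
```

Call:
apply_moves(plan="-1 9 0.6 -0.2 0.2 -0.9 0; -2.6 8.1 0 0 0 -0.9 0; -2.5 8.1 0 0 0 -0.9 0; -2.4 8.2 0 0 0 -0.9 0; -2.2 8.2 0 0 0 -0.9 0; -2.1 8 0 0 0 -0.9 0; -2 8 0 0 0 -0.9 0")

```text
time_s: 25.17
tcp_pos: [0.5362, 0.2249, 0.3975]
ee_rot: [1.476, 1.545, 1.443]
wrist_force: [1.1, -1.3, -3.2]
opening: 0.122
```

Run:
```python
from h import *
report();th=theta(.008);x=grip()[1][:,0];l=np.arctan2(x[1],-x[2]);print(l)
arc(th,-0.02,l,0.0,3,.008)
```

```text
t 25.17 grip [0.5367 0.2292 0.2305] x [ 0.003  0.026 -1.   ] y [0.033 0.999 0.026] F [ 1.1 -1.3 -3.2] op 0.122 q [ 0.31  0.41  1.58  0.03  1.14 -1.24]
theta 0.11 [ 0.0003 -0.001   0.003 ]
0.026013927584341873
0.4 9.6 0.1 -0.1 0.1 -0.5 0; -2.3 8.8 0 -0 0 -0.5 0; -2.1 8.8 -0 -0 -0 -0.5 0
```

Call:
apply_moves(plan="-0.5 7 0 0 0 -0.5 0; -1.5 6 0 0 0 -0.5 0; -0.5 5 0 0 0 -0.5 0; -0.5 4 0 0 0 0 0; 0 4 0 0 0 0 0; 0 3 0 0 0 0 0; 0 0 0 0 0 0 0")

```text
time_s: 25.75
tcp_pos: [0.5372, 0.2536, 0.4047]
ee_rot: [-1.414, 1.552, -1.446]
wrist_force: [1.5, 2.1, -4.8]
opening: 0.119
```

Run:
```python
from h import *
report();th=theta(.008)
```

```text
t 25.75 grip [0.5376 0.2505 0.2377] x [ 0.002 -0.019 -1.   ] y [ 0.032  0.999 -0.018] F [ 1.5  2.1 -4.8] op 0.119 q [ 0.37  0.43  1.53 -0.02  1.18 -1.17]
theta -0.02 [ 0.0005 -0.0014  0.0028]
```

The bar is back at its shut position (y 0.2505, initially 0.2486). I'll release and lift away.

Call:
apply_moves(plan="0 0 0 0 0 0 0.28; 0 0 0 0 0 0 0.28; 0 0 0 0 0 0 0.28; -10 0 0 0 0 0 0.28; -20 0 0 0 0 0 0.28; -30 0 0 0 0 0 0.28; -30 0 0 0 0 0 0.28; 0 0 0 0 0 0 0.5")

```text
time_s: 26.42
tcp_pos: [0.5367, 0.2568, 0.5001]
ee_rot: [-1.513, 1.554, -1.545]
wrist_force: [-0.0, 0.2, 0.3]
opening: 0.315
```

Run:
```python
from station import *
from h import *
report()
r=capture("wrist");im=r["image"].copy()
for th,c in((0,(255,0,0)),(.05,(0,255,0))):
    for d in(-.09,0,.09):
        q=proj(r,handle(th)+OFF+w([0,d,0],[0,0,OV[2]]))[0];print(th,q.round(1));cv2.circle(im,tuple(int(v) for v in q),3,c,-1)
r2=capture("side"); s0=cv2.imread("pics/side0.png")[:,:,::-1]
a=cv2.resize(im,(640,400))[:260];b=np.hstack([cv2.resize(x[130:230,360:440],(320,400)) for x in(s0,r2["image"])])
cv2.imwrite("pics/g.png",np.vstack([a,b[:330]])[:,:,::-1])
s=R0=None
TJ=tool(JG[2]);c=w([.015,-.005,0],JG)
rows([(np.array([c[0],c[1],.30]),TJ,16)],0.85)
for k in("side","top"):
    if k=="top": capture(k)
    print(k,[(np.round(e["location"],1),round(e["p"],2)) for e in recognise(k,"blue_bottle")[:1]])
```

```text
t 26.42 grip [0.5367 0.2541 0.3331] x [ 0.    -0.016 -1.   ] y [ 0.032  0.999 -0.016] F [-0.   0.2  0.3] op 0.315 q [ 0.37  0.36  1.4  -0.02  1.38 -1.17]
0 [315.9 317.5]
0 [315.5 211.3]
0 [315.1  80.6]
0.05 [305.5 315.4]
0.05 [304. 210.]
0.05 [302.3  80.8]
2.2 -25.1 -2.1 4.6 0 0.1 0.85; 2.2 -25.2 -0.1 4.6 0 0.1 0.85; 2.2 -25.1 1.9 4.6 0 0.1 0.85; 2.2 -24.9 3.9 4.6 0 0.1 0.85; 2.1 -24.5 5.9 4.6 0 0.1 0.85; 2.1 -24 7.9 4.6 0 0.1 0.85; 2.1 -23.3 9.8 4.6 0 0.1 0.85; 2 -22.4 11.6 4.6 0 0.1 0.85; 2 -21.4 13.4 4.6 0 0.1 0.85; 2 -20.3 15.1 4.6 0 0.1 0.85

1.9 -19 16.6 4.6 0 0.1 0.85; 1.9 -17.6 18.1 4.6 0 0.1 0.85; 1.9 -16.1 19.4 4.6 0 0.1 0.85; 1.8 -14.5 20.7 4.6 0 0.1 0.85; 1.8 -12.7 21.8 4.6 0 0.1 0.85; 1.8 -11 22.7 4.6 0 0.1 0.85

side [(array([249., 205.]), 0.54)]
top [(array([365.3, 213.6]), 0.56)]
```

View pics/g.png

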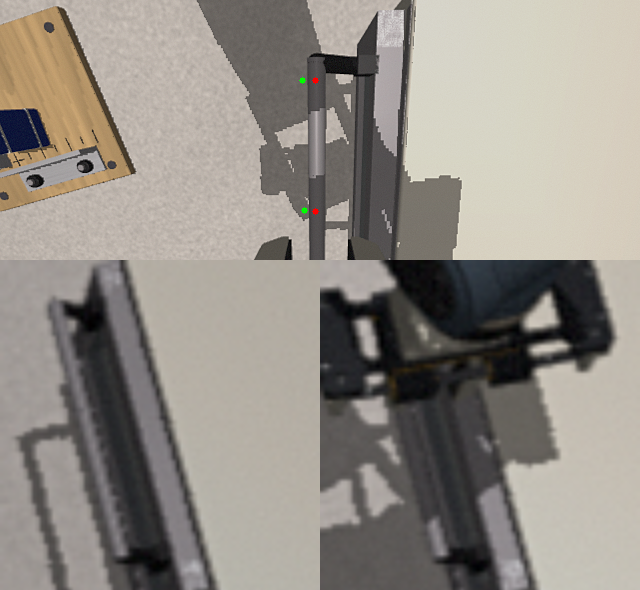

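The bar is at column 317: the shut prediction is 315.5 and 0.05 rad would be 304, so the door is shut. The blue bottle stands on the jig. I'll go back to it.

Call:
apply_moves(plan="2 -25 -2 4.6 0 0 0.85; 2 -25 0 4.6 0 0 0.85; 2 -25 2 4.6 0 0 0.85; 2 -25 4 4.6 0 0 0.85; 2 -24.5 6 4.6 0 0 0.85; 2 -24 8 4.6 0 0 0.85; 2 -23 10 4.6 0 0 0.85; 2 -22 11.6 4.6 0 0 0.85; 2 -21 13.4 4.6 0 0 0.85; 2 -20 15 4.6 0 0 0.85")

```text
time_s: 27.5
tcp_pos: [0.5031, 0.0006, 0.4667]
ee_rot: [-1.612, 1.536, -2.476]
wrist_force: [0.5, -1.1, -0.1]
opening: 0.851
```

Call:
apply_moves(plan="2 -19 16.6 4.6 0 0 0.85; 2 -17.6 18 4.6 0 0 0.85; 2 -16 19.4 4.6 0 0 0.85; 2 -14 20 4.6 0 0 0.85; 2 -10 17 4.6 0 0 0.85; 0 0 0 0 0 0 0.85; 0 0 0 0 0 0 0.85")

```text
time_s: 28.08
tcp_pos: [0.4812, -0.1271, 0.4525]
ee_rot: [-1.422, 1.528, -2.716]
wrist_force: [-0.6, -0.5, -0.3]
opening: 0.854
```

Run:
```python
from station import *
from h import *
report()
r=capture("wrist");im=r["image"]
print([(np.round(e["location"],1),round(e["p"],2)) for e in recognise("wrist","blue_bottle")[:1]])
p=(im.min(2)>170)
c=w([.015,-.005,0],JG); q=proj(r,[c[0],c[1],.115])[0];print(q)
u,v=map(int,q);k=30
m=np.zeros_like(p);m[max(0,v-k):v+k,u-k:u+k]=p[max(0,v-k):v+k,u-k:u+k]
y,x=np.nonzero(m);
if len(x): print("cap",x.mean(),y.mean(),m.sum(),ray(r,[x.mean(),y.mean()],.115))
TJ=tool(JG[2])
rows([(np.array([c[0],c[1],.15]),TJ,10)],0.85,False)
```

```text
t 28.08 grip [ 0.4747 -0.13    0.2857] x [-0.039 -0.018 -0.999] y [ 0.961  0.272 -0.042] F [-0.6 -0.5 -0.3] op 0.854 q [-0.35  0.21  1.72 -0.03  1.24 -0.61]
[(array([338.5, 186.7]), 0.96)]
[336.59355392 198.44144813]
cap 323.5884773662551 223.68312757201647 243 [ 0.48248674 -0.17274313  0.115     ]
13.6 0.6 1.8 0.2 0 0.2 0.85; 13.6 0.6 1.8 0.2 0 0.2 0.85; 13.6 0.5 1.8 0.2 0 0.2 0.85; 13.6 0.5 1.8 0.2 0 0.2 0.85; 13.6 0.4 1.8 0.2 0 0.2 0.85; 13.6 0.4 1.8 0.2 0 0.2 0.85; 13.6 0.3 1.9 0.2 0 0.2 0.85; 13.6 0.3 1.9 0.2 0 0.2 0.85; 13.6 0.2 1.9 0.2 0 0.2 0.85; 13.6 0.2 1.9 0.2 0 0.2 0.85
```

Call:
apply_moves(plan="13.6 0.6 1.8 0.2 0 0.2 0.85; 13.6 0.6 1.8 0.2 0 0.2 0.85; 13.6 0.5 1.8 0.2 0 0.2 0.85; 13.6 0.5 1.8 0.2 0 0.2 0.85; 13.6 0.4 1.8 0.2 0 0.2 0.85; 13.6 0.4 1.8 0.2 0 0.2 0.85; 13.6 0.3 1.9 0.2 0 0.2 0.85; 13.6 0.3 1.9 0.2 0 0.2 0.85; 8 0.2 1.9 0.2 0 0.2 0.85; 0 0 0 0 0 0 0.85")

```text
time_s: 29.02
tcp_pos: [0.4893, -0.1326, 0.3313]
ee_rot: [-0.822, 1.561, -2.119]
wrist_force: [-0.2, 1.1, 0.3]
opening: 0.852
```

Run:
```python
from station import *
from h import *
report()
r=capture("wrist");im=r["image"].copy()
c=w([.015,-.005,0],JG)
for a in(-.025,.025):
    for b in(-.025,.025):
        q=proj(r,w([.015+a,-.005+b,.095],JG))[0];cv2.circle(im,tuple(int(v) for v in q),3,(255,0,0),-1)
q=proj(r,[*c[:2],.115])[0];cv2.circle(im,tuple(int(v) for v in q),3,(255,0,0),-1)
cv2.imwrite("pics/k.png",im[:,:,::-1])
rows([(np.array([c[0],c[1],.150]),tool(JG[2]),3),(np.array([c[0],c[1],.08]),tool(JG[2]),7)],0.85,False)
```

```text
t 29.02 grip [ 0.4885 -0.1339  0.1643] x [-0.005 -0.008 -1.   ] y [ 0.963  0.27  -0.007] F [-0.2  1.1  0.3] op 0.852 q [-0.35  0.37  1.83 -0.01  0.94 -0.62]
5 -1.7 3.5 0.6 0.1 0.1 0.85; 5 -1.7 3.6 0.6 0.1 0.1 0.85; 5 -1.7 3.6 0.6 0.1 0.1 0.85; 10 -0 0 0 -0 -0 0.85; 10 -0 0 0 -0 -0 0.85; 10 -0 0 0 -0 -0 0.85; 10 -0 0 0 -0 -0 0.85; 10 -0 0 0 -0 -0 0.85; 10 -0 0 0 -0 -0 0.85; 10 -0 0 0 -0 -0 0.85
```

View pics/k.png

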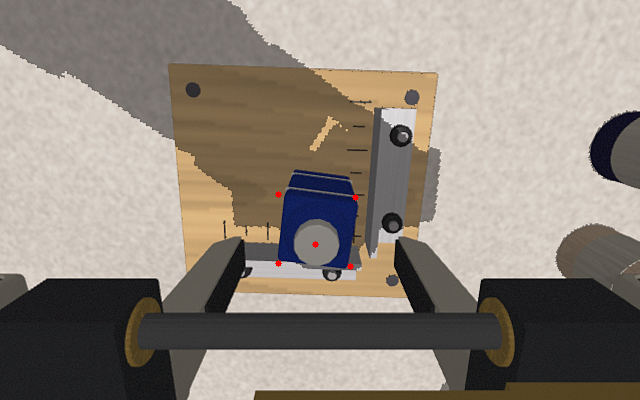

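The bottle stands as placed: top face about (282–358, 193–270) px, 3 px from the prediction, upright and square to the jig. I'll descend and grip.

Call:
apply_moves(plan="5 -1 3.5 0.6 0.1 0.1 0.85; 5 -1 3.6 0.6 0.1 0.1 0.85; 5 -1 3.6 0.6 0.1 0.1 0.85; 10 0 0 0 0 0 0.85; 10 0 0 0 0 0 0.85; 10 0 0 0 0 0 0.85; 10 0 0 0 0 0 0.85; 10 0 0 0 0 0 0.85; 8 0 0 0 0 0 0.85; 0 0 0 0 0 0 0.85")

```text
time_s: 29.9
tcp_pos: [0.4898, -0.1444, 0.2533]
ee_rot: [0.558, 1.568, -0.772]
wrist_force: [-0.1, -0.2, -1.2]
opening: 0.849
```

Run:
```python
from h import *
report();c=w([.015,-.005,0],JG)
rows([(np.array([c[0]+.001,c[1],.08]),tool(JG[2]),4)],0.85,False)
```

```text
t 29.9 grip [ 0.4902 -0.1448  0.0863] x [ 0.002 -0.002 -1.   ] y [0.971 0.238 0.002] F [-0.1 -0.2 -1.2] op 0.849 q [-0.38  0.5   1.87 -0.    0.77 -0.62]
1.6 -0.4 -0.1 -0 0 -0 0.85; 1.6 -0.4 -0.1 -0 0 -0 0.85; 1.6 -0.4 -0.1 -0 0 -0 0.85; 1.6 -0.4 -0.1 -0 0 -0 0.85
```

Call:
apply_moves(plan="2 -0.4 0 0 0 0 0.85; 2 -0.4 0 0 0 0 0.85; 2 -0.4 0 0 0 0 0.85; 1 -0.4 0 0 0 0 0.85; 0 0 0 0 0 0 0; 0 0 0 0 0 0 0; 0 0 0 0 0 0 0; 0 0 0 0 0 0 0; 0 0 0 0 0 0 0; 0 0 0 0 0 0 0")

```text
time_s: 30.73
tcp_pos: [0.4886, -0.1448, 0.2465]
ee_rot: [0.709, 1.566, -0.62]
wrist_force: [0.1, 0.1, -2.5]
opening: 0.547
```

Call:
apply_moves(plan="0 0 0 0 0 0 0; 0 0 0 0 0 0 0; 0 0 0 0 0 0 0; 0 0 0 0 0 0 0")

```text
time_s: 31.07
tcp_pos: [0.4885, -0.1448, 0.2465]
ee_rot: [0.698, 1.566, -0.632]
wrist_force: [0.3, -0.0, -0.5]
opening: 0.546
```

```bash
cat >> h.py <<'E'
def jigpos():
    g,R,s=grip();c,sn=np.cos(JG[2]),np.sin(JG[2]);d=g[:2]-w([.06,-.05,0],JG)[:2]
    F=s["wrist_force"];print("from corner mm",np.round([1000*(c*d[0]+sn*d[1]),1000*(-sn*d[0]+c*d[1]),1000*g[2]],1),"F jig x,y,z",np.round([c*F[0]+sn*F[1],-sn*F[0]+c*F[1],F[2]],1),"M",np.round(s["wrist_torque"],2),"yaw err",round(float(np.arctan2(R[1,1],R[0,1])-JG[2]),4),"tilt",np.round(R[:2,0],4),"op",round(float(s["opening"]),3),round(float(s["time_s"]),2))
E
python3 -c "
from h import *
jigpos()"
```

```text
from corner mm [-43.4  43.5  79.5] F jig x,y,z [ 0.3 -0.1 -0.5] M [-0.06  0.06  0.01] yaw err -0.0006 tilt [ 0.0038 -0.0028] op 0.546 31.07
```

Call:
apply_moves(plan="0 3 3 0 0 0 0; 0 3 3 0 0 0 0; 0 3 3 0 0 0 0; 0 3 3 0 0 0 0; 0 0 0 0 0 0 0; 0 0 0 0 0 0 0")

```text
time_s: 31.57
tcp_pos: [0.5031, -0.1538, 0.2466]
ee_rot: [-1.314, 1.569, -2.643]
wrist_force: [-3.7, 1.7, 3.8]
opening: 0.549
```

```bash
python3 -c "
from h import *
jigpos()"
```

```text
from corner mm [-32.2  31.8  79.6] F jig x,y,z [-3.1  2.6  3.8] M [ 0.17  0.7  -0.02] yaw err -0.0005 tilt [-0.0014 -0.0008] op 0.549 31.57
```

Call:
apply_moves(plan="0 2 2 0 0 0 0; 0 2 2 0 0 0 0; 0 1.5 1.5 0 0 0 0; 0 0 0 0 0 0 0; 0 0 0 0 0 0 0")

```text
time_s: 31.98
tcp_pos: [0.509, -0.1575, 0.2468]
ee_rot: [-2.007, 1.564, 2.946]
wrist_force: [-2.3, 1.7, 1.1]
opening: 0.547
```

```bash
python3 -c "
from h import *
jigpos()"
```

```text
from corner mm [-28.   27.4  79.8] F jig x,y,z [-1.8  2.2  1.1] M [0.15 0.39 0.03] yaw err -0.0005 tilt [-0.0062  0.0012] op 0.547 31.98
```

Call:
apply_moves(plan="0 1.5 1.5 0 0 0.2 0; 0 1.5 1.5 0 0 0.2 0; 0 1 1 0 0 0 0; 0 0 0 0 0 0 0")

```text
time_s: 32.32
tcp_pos: [0.5119, -0.1596, 0.2469]
ee_rot: [-2.466, 1.56, 2.488]
wrist_force: [-0.2, -0.9, -1.0]
opening: 0.547
```

```bash
python3 -c "
from h import *
jigpos()"
```

```text
from corner mm [-25.9  25.7  79.9] F jig x,y,z [-0.4 -0.8 -1. ] M [-0.14 -0.08  0.03] yaw err 0.0005 tilt [-0.0087  0.0067] op 0.547 32.32
```

Call:
apply_moves(plan="0 1.5 1.5 0 0.3 0.4 0; 0 1.5 1.5 0 0.2 0.4 0")

```text
time_s: 32.48
tcp_pos: [0.5126, -0.162, 0.2468]
ee_rot: [-2.916, 1.549, 2.042]
wrist_force: [-23.6, -3.0, 22.9]
opening: 0.551
```

```bash
python3 -c "
from h import *
jigpos()"
```

```text
from corner mm [-25.4  25.3  79.8] F jig x,y,z [-23.6   2.8  22.9] M [-1.1   4.72 -0.03] yaw err 0.0035 tilt [-0.01    0.0196] op 0.551 32.48
```

I had the sign of the tilt correction wrong: tool tilt 0.02 rad and 23 N on the far fence. I'll relax and straighten the tool.

Call:
apply_moves(plan="0 0 0 0 0 0 0; 0 0 0 0 0 0 0")

```text
time_s: 32.65
tcp_pos: [0.5123, -0.1627, 0.2472]
ee_rot: [-2.9, 1.549, 2.057]
wrist_force: [0.2, 0.4, -0.5]
opening: 0.549
```

```bash
python3 -c "
from h import *
jigpos()
g=w([.06-.0255,-.05+.0255,.0800],JG)
rows([(g,tool(JG[2]),4)],0,False)"
```

```text
from corner mm [-26.   24.7  80.2] F jig x,y,z [ 0.3  0.4 -0.5] M [0.11 0.07 0.08] yaw err 0.0033 tilt [-0.0103  0.0195] op 0.549 32.65
0.1 -0.1 -1.1 0 -0.3 0.1 0; 0.1 -0.1 -1.1 0 -0.3 0.1 0; 0.1 -0.1 -1.1 0 -0.3 0.1 0; 0.1 -0.1 -1.1 0 -0.3 0.1 0
```

Call:
apply_moves(plan="0 -0.1 -1.1 0 -0.3 0.1 0; 0 -0.1 -1.1 0 -0.3 0.1 0; 0 -0.1 -1.1 0 -0.3 0.1 0; 0 -0.1 -1.1 0 -0.3 0.1 0; 0 0 0 0 0 0 0")

```text
time_s: 33.07
tcp_pos: [0.5103, -0.1582, 0.2466]
ee_rot: [0.568, 1.569, -0.758]
wrist_force: [-2.4, -1.2, 1.4]
opening: 0.546
```

```bash
python3 -c "
from h import *
jigpos()
g=w([.06-.0255,-.05+.0255,.0800],JG)
rows([(g,tool(JG[2]),2)],0,False)"
```

```text
from corner mm [-25.8  25.7  79.6] F jig x,y,z [-2.6 -0.6  1.4] M [-0.34  0.49  0.02] yaw err 0.0038 tilt [ 0.0012 -0.0012] op 0.546 33.07
-0.2 0.2 0.2 0.1 0 -0 0; -0.2 0.2 0.2 0.1 0 -0 0
```

Call:
apply_moves(plan="0 0.8 0.8 0 0 0 0; 0 0.8 0.8 0 0 0 0")

```text
time_s: 33.23
tcp_pos: [0.5113, -0.1587, 0.2466]
ee_rot: [-1.937, 1.568, 3.022]
wrist_force: [-8.9, 2.6, 8.6]
opening: 0.545
```

```bash
python3 -c "
from h import *
jigpos()"
```

```text
from corner mm [-25.5  25.4  79.6] F jig x,y,z [-8.   4.6  8.6] M [0.34 1.72 0.19] yaw err 0.0046 tilt [-0.0031  0.0004] op 0.545 33.23
```

Call:
apply_moves(plan="0 0.5 1.5 -0.1 0 0 0; 0 0.5 1.5 -0.1 0 0 0")

```text
time_s: 33.4
tcp_pos: [0.5124, -0.1601, 0.2469]
ee_rot: [-2.292, 1.563, 2.671]
wrist_force: [-7.0, 6.1, 6.9]
opening: 0.545
```

```bash
python3 -c "
from h import *
jigpos()"
```

```text
from corner mm [-25.4  24.4  79.9] F jig x,y,z [-5.4  7.6  6.9] M [1.08 1.2  0.12] yaw err 0.0084 tilt [-0.007   0.0036] op 0.545 33.4
```

Call:
apply_moves(plan="0 0.5 2 0.2 -0.1 0.2 0; 0 0.5 2 0.2 -0.1 0.2 0")

```text
time_s: 33.57
tcp_pos: [0.5129, -0.162, 0.2469]
ee_rot: [-2.594, 1.561, 2.361]
wrist_force: [-12.1, 12.5, 16.1]
opening: 0.546
```

```bash
python3 -c "
from h import *
jigpos()"
```

```text
from corner mm [-25.2  23.1  79.9] F jig x,y,z [-8.7 15.  16.1] M [2.18 2.3  0.23] yaw err 0.0018 tilt [-0.0073  0.0072] op 0.546 33.57
```

Run:
```python
from station import *
from h import *
R={c:capture(c) for c in("side","top","wrist")}
jigpos()
a=cv2.resize(R["side"]["image"][190:250,210:310],(400,240),interpolation=cv2.INTER_CUBIC);b=cv2.resize(R["top"]["image"][180:240,320:420],(400,240),interpolation=cv2.INTER_CUBIC)
wr=R["wrist"]; c=cv2.resize(wr["image"][160:340,190:430],(480,360),interpolation=cv2.INTER_CUBIC)
# predicted base-corner points of fence top inner edges in the wrist crop
def dot(P,col):
    q=proj(wr,P)[0]; q=((q-[190,160])*2).astype(int); cv2.circle(c,tuple(int(v) for v in q),3,col,-1)
for s in(.006,.06,.12): dot(w([.06,-.05+s,.051],JG),(255,0,0)); dot(w([.06-s,-.05,.051],JG),(255,255,0))
for x in(-.05,0):
    for y in(0,.05): dot(w([.06+x,-.05+y,.095],JG),(0,255,0))
cv2.imwrite("pics/l.png",np.vstack([np.hstack([a,b]),np.hstack([c,np.zeros((360,320,3),np.uint8)])])[:,:,::-1])
```

```text
from corner mm [-25.3  23.1  79.9] F jig x,y,z [-8.7 10.  13.1] M [1.4  2.26 0.04] yaw err 0.0016 tilt [-0.0072  0.0071] op 0.539 33.72
```

View pics/l.png

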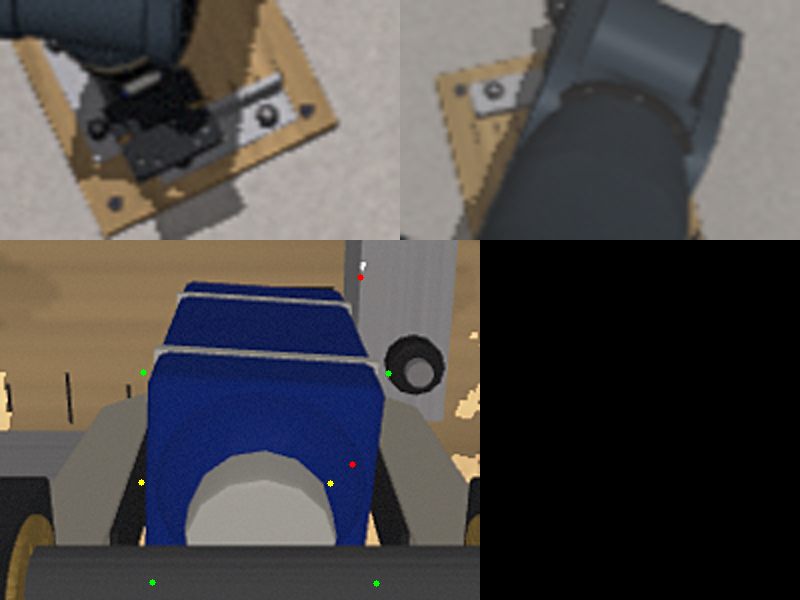

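Run:
```python
from station import *
from h import *
r=capture("wrist");im=r["image"].astype(int);jigpos()
# white bands: bright low-saturation pixels between blue, in full-image coords
def line(rows,cols,name):
    pts=[]
    for u in cols:
        col=im[rows[0]:rows[1],u]; L=col.min(1).astype(float); 
        wgt=np.clip(L-60,0,None); 
        if wgt.sum()>30: pts.append((u,rows[0]+(wgt*np.arange(len(L))).sum()/wgt.sum()))
    pts=np.array(pts,float); k,c=np.polyfit(pts[:,0],pts[:,1],1)
    res=pts[:,1]-k*pts[:,0]-c; ok=np.abs(res)<1.5; k,c=np.polyfit(pts[ok,0],pts[ok,1],1)
    A,B=(cols[0],k*cols[0]+c),(cols[-1],k*cols[-1]+c)
    d=ray(r,B,.07)-ray(r,A,.07); print(name,len(pts),ok.sum(),"slope",round(k,4),"yaw-jig deg",round(np.degrees(np.arctan2(d[1],d[0])-JG[2]),2),np.round([A,B],1).tolist())
line((304,316),range(285,360),"band1"); line((331,345),range(274,370),"band2")
x=np.round(proj(r,[w([a,0,.051],JG) for a in(-.05,.05)]),1);print("jig x line",x.tolist())
q=[proj(r,w([.06,-.05+s,.051],JG))[0].round(1).tolist() for s in(.05,.12)];print("far fence",q)
```

```text
from corner mm [-25.3  23.1  79.9] F jig x,y,z [-9.3 11.  13.2] M [1.4  2.24 0.02] yaw err 0.0017 tilt [-0.0072  0.007 ] op 0.543 33.77
band1 73 73 slope 0.0008 yaw-jig deg 0.28 [[285.0, 307.8], [359.0, 307.9]]
band2 96 96 slope -0.0008 yaw-jig deg 0.42 [[274.0, 337.5], [369.0, 337.5]]
jig x line [[162.5, 196.6], [350.8, 197.3]]
far fence [[369.6, 197.3], [376.0, 55.3]]
```

Run:
```python
from station import *
from h import *
r=capture("wrist");im=r["image"].astype(int);jigpos()
def line(f,cols,name,dz=.07):
    pts=[]
    for u in cols:
        c=int(f(u)); col=im[c-4:c+5,u]; L=col[:,0].astype(float);wgt=np.clip(L-L.min()-30,0,None)
        if wgt.sum()>30: pts.append((u,c-4+(wgt*np.arange(9)).sum()/wgt.sum()))
    pts=np.array(pts,float); k,c=np.polyfit(*pts.T,1)
    for _ in range(3): ok=np.abs(pts[:,1]-k*pts[:,0]-c)<.8; k,c=np.polyfit(*pts[ok].T,1)
    A,B=(cols[0],k*cols[0]+c),(cols[-1],k*cols[-1]+c)
    d=ray(r,B,dz)-ray(r,A,dz); print(name,len(pts),ok.sum(),"slope",round(k,4),"yaw-jig deg",round(np.degrees(np.arctan2(d[1],d[0])-JG[2]),2),np.round([A,B],1).tolist())
line(lambda u:188+(u-279)*5/87,range(283,362),"band1"); line(lambda u:214.5+(u-268)*6/106,range(273,370),"band2")
```

```text
from corner mm [-25.3  23.1  79.9] F jig x,y,z [-8.5  9.7 12.2] M [ 1.36  2.11 -0.  ] yaw err 0.0018 tilt [-0.0072  0.007 ] op 0.542 33.82
band1 79 79 slope 0.0614 yaw-jig deg -3.41 [[283.0, 186.5], [361.0, 191.3]]
band2 97 97 slope 0.0604 yaw-jig deg -3.41 [[273.0, 213.8], [369.0, 219.6]]
```

Both white bands are turned −3.4° against the jig while the tool is square, so the bottle sits askew in the pads. I'll back off the fences, regrip flush at that angle and turn it square.

Call:
apply_moves(plan="0 0 0 0 0 0 0; -0.3 -2 -2.5 0 -0.2 0.2 0; -0.3 -2 -2.5 0 -0.2 0.2 0; 0 0 0 0 0 0 0.75; 0 0 0 0 0 0 0.75; 0 0 0 0 0 0 0.75; 0 0 0 0 0 0 0.75; 0 0 0 1.2 0 0 0.75; 0 0 0 1.2 0 0 0.75; 0 0 0 1 0 0 0.75")

```text
time_s: 34.65
tcp_pos: [0.5085, -0.1573, 0.2482]
ee_rot: [1.529, 1.564, 0.137]
wrist_force: [-0.8, -0.0, 1.0]
opening: 0.749
```

```bash
cat >> h.py <<'E'
def bands():
    """yaw of the bottle against the jig from its white bands on the face towards the camera"""
    from station import capture
    r=capture("wrist");im=r["image"].astype(int);R_=im[:,:,0]
    blue=(im[:,:,2]>im[:,:,0]+25)
    best=[]
    for u in range(262,380,2):
        col=R_[160:260,u]; b=blue[160:260,u]
        for v in range(4,95):
            if col[v]>=col[v-2:v+3].max() and col[v]>col[v-4]+50 and col[v]>col[min(v+4,99)]+50 and b[max(0,v-6):v-2].any() and b[v+3:v+7].any(): 
                wg=np.clip(col[v-3:v+4]-col[v-3:v+4].min()-20,0,None).astype(float);best.append((u,160+v-3+(wg*np.arange(7)).sum()/wg.sum()))
    P=np.array(best)
    for _ in range(2):
        if len(P)<25: break
        rng=np.random.default_rng(0);m=None
        for _ in range(300):
            a,b=P[rng.choice(len(P),2,False)]
            if abs(a[0]-b[0])<20: continue
            k=(b[1]-a[1])/(b[0]-a[0]); ok=np.abs(P[:,1]-a[1]-k*(P[:,0]-a[0]))<1
            if m is None or ok.sum()>m.sum(): m=ok
        k,c=np.polyfit(*P[m].T,1);u0,u1=P[m,0].min(),P[m,0].max()
        d=ray(r,(u1,k*u1+c),.07)-ray(r,(u0,k*u0+c),.07);print("band n",m.sum(),"row",round(k*320+c,1),"cols",u0,u1,"yaw-jig deg",round(np.degrees(np.arctan2(d[1],d[0])-JG[2]),2));P=P[~m]
    return r
E
python3 -c "
from h import *
jigpos();bands()"
```

```text
from corner mm [-26.2  27.2  81.2] F jig x,y,z [-0.8  0.2  1. ] M [-0.02  0.04 -0.  ] yaw err -0.0628 tilt [0.0072 0.001 ] op 0.749 34.65
band n 51 row 211.8 cols 266.0 366.0 yaw-jig deg -3.27
band n 39 row 186.3 cols 278.0 354.0 yaw-jig deg -3.15
```

Call:
apply_moves(plan="0.5 0 0 -0.3 0 0 0; 0 0 0 0 0 0 0; 0 0 0 0 0 0 0; 0 0 0 0 0 0 0; 0 0 0 0 0 0 0; 0 0 0 0 0 0 0; 0 0 0 0 0 0 0")

```text
time_s: 35.28
tcp_pos: [0.5085, -0.1573, 0.2476]
ee_rot: [1.54, 1.564, 0.153]
wrist_force: [0.1, -0.8, 0.6]
opening: 0.533
```

```bash
python3 -c "
from h import *
jigpos();bands()"
```

```text
from corner mm [-26.4  27.1  80.7] F jig x,y,z [-0.1 -0.8  0.6] M [-0.13  0.11  0.01] yaw err -0.0585 tilt [0.0068 0.001 ] op 0.533 35.28
band n 50 row 212.1 cols 270.0 368.0 yaw-jig deg -3.26
band n 39 row 186.6 cols 280.0 356.0 yaw-jig deg -3.39
```

Opening 0.533 against about 0.546 before: the grip is now flush. I'll turn it square.

Call:
apply_moves(plan="0 0 0 -1.2 0 -0.2 0; 0 0 0 -1.2 0 -0.2 0; 0 0 0 -1.1 0 0 0; 0 0 0 0 0 0 0; 0 0 0 0 0 0 0")

```text
time_s: 35.75
tcp_pos: [0.5088, -0.1574, 0.2477]
ee_rot: [0.255, 1.57, -1.065]
wrist_force: [1.0, -0.7, -0.0]
opening: 0.533
```

```bash
python3 -c "
from h import *
jigpos();bands()"
```

```text
from corner mm [-27.2  26.9  80.7] F jig x,y,z [ 0.8 -0.9 -0. ] M [-0.1  -0.08 -0.04] yaw err 0.0097 tilt [ 0.0005 -0.001 ] op 0.533 35.75
band n 51 row 212.1 cols 270.0 370.0 yaw-jig deg 0.74
band n 39 row 186.6 cols 280.0 356.0 yaw-jig deg 0.65
```

Call:
apply_moves(plan="0 0.5 0.5 0.3 0 0 0; 0 1 1 0.2 0 0 0; 0 1 1 0 0 0 0; 0 1 1 0 0 0 0")

```text
time_s: 36.13
tcp_pos: [0.5117, -0.1591, 0.2479]
ee_rot: [-2.183, 1.564, 2.77]
wrist_force: [-4.3, 3.0, 7.3]
opening: 0.538
```

```bash
python3 -c "
from h import *
jigpos();bands()"
```

```text
from corner mm [-25.7  25.4  80.9] F jig x,y,z [-3.5  4.   7.3] M [0.6  0.96 0.02] yaw err -0.0008 tilt [-0.0065  0.0025] op 0.538 36.13
band n 51 row 212.1 cols 270.0 370.0 yaw-jig deg 0.29
band n 39 row 186.2 cols 280.0 356.0 yaw-jig deg 0.25
```

Call:
apply_moves(plan="0 0.8 1.3 0 -0.15 0.3 0; 0 0.8 1.3 0 -0.15 0.3 0")

```text
time_s: 36.35
tcp_pos: [0.513, -0.1609, 0.2477]
ee_rot: [2.819, 1.569, 1.488]
wrist_force: [-18.9, 7.1, 21.2]
opening: 0.535
```

```bash
python3 -c "
from h import *
jigpos();bands()"
```

```text
from corner mm [-23.8  23.   80.7] F jig x,y,z [-16.7  11.4  21.2] M [ 1.33  3.85 -0.08] yaw err -0.0011 tilt [0.0002 0.0019] op 0.535 36.35
band n 50 row 212.1 cols 270.0 368.0 yaw-jig deg 0.25
band n 39 row 185.9 cols 280.0 356.0 yaw-jig deg 0.07
```

Call:
apply_moves(plan="-0.5 0 1 0 0 0 0; -0.5 0.2 1 0 0 0 0")

```text
time_s: 36.57
tcp_pos: [0.5134, -0.1627, 0.2484]
ee_rot: [3.076, 1.568, 1.745]
wrist_force: [0.4, 0.4, -2.1]
opening: 0.534
```

```bash
python3 -c "
from h import *
jigpos();bands()"
```

```text
from corner mm [-24.   21.2  81.4] F jig x,y,z [ 0.5  0.3 -2.1] M [-0.04  0.04 -0.06] yaw err -0.0016 tilt [-0.0004  0.0025] op 0.534 36.57
band n 52 row 212.1 cols 270.0 370.0 yaw-jig deg 0.11
band n 39 row 186.4 cols 280.0 356.0 yaw-jig deg 0.37
```

Lifted clear of the bed (Fz −2.1 N is the bottle's weight) there is no y force, so the earlier y force was only bed friction. I'll push on in y.

Call:
apply_moves(plan="0 0 1 0 0 0 0; 0 0 1 0 0 0 0; 0 0 1 0 0 0 0")

```text
time_s: 36.87
tcp_pos: [0.5141, -0.1642, 0.2484]
ee_rot: [-3.05, 1.563, 1.9]
wrist_force: [-2.6, 8.7, 4.8]
opening: 0.534
```

```bash
python3 -c "
from h import *
jigpos();bands()"
```

```text
from corner mm [-23.9  20.5  81.4] F jig x,y,z [-0.5  9.1  4.8] M [1.5  0.51 0.  ] yaw err -0.0036 tilt [-0.0026  0.0077] op 0.534 36.87
band n 50 row 212.0 cols 270.0 368.0 yaw-jig deg 0.15
band n 38 row 186.0 cols 282.0 356.0 yaw-jig deg 0.02
```

Call:
apply_moves(plan="0.4 0.2 -0.5 0 -0.25 0.1 0; 0.5 0.5 -0.4 0 -0.25 0.1 0; 0.5 0.8 0.7 0 0 0.1 0; 0.3 0.8 0.8 -0.1 0 0 0")

```text
time_s: 37.25
tcp_pos: [0.5145, -0.1635, 0.2477]
ee_rot: [-2.49, 1.564, 2.463]
wrist_force: [-8.8, 6.7, 9.4]
opening: 0.536
```

```bash
python3 -c "
from h import *
jigpos();bands()"
```

```text
from corner mm [-23.8  20.7  80.7] F jig x,y,z [-7.   8.6  9.4] M [ 1.16  0.94 -0.14] yaw err -0.0016 tilt [-0.0051  0.0041] op 0.536 37.25
band n 50 row 212.0 cols 270.0 368.0 yaw-jig deg 0.19
band n 40 row 186.2 cols 280.0 358.0 yaw-jig deg 0.2
```

Call:
apply_moves(plan="-0.2 0.9 0.9 0 -0.05 0.05 0; -0.3 1 1 0 -0.05 0.1 0")

```text
time_s: 37.47
tcp_pos: [0.5153, -0.1639, 0.2478]
ee_rot: [-2.464, 1.559, 2.488]
wrist_force: [-11.6, 5.8, 6.4]
opening: 0.538
```

Run:
```python
from h import *
jigpos();r=bands();jigpos()
im=r["image"];c=cv2.resize(im[40:340,190:450],None,fx=2.3,fy=2,interpolation=cv2.INTER_CUBIC)[:600]
cv2.imwrite("pics/z.png",c[:,:,::-1])
```

```text
from corner mm [-23.6  20.7  80.8] F jig x,y,z [-9.9  8.4  6.4] M [ 0.78  1.44 -0.04] yaw err -0.002 tilt [-0.009   0.0069] op 0.538 37.47
band n 50 row 211.9 cols 270.0 368.0 yaw-jig deg 0.32
band n 39 row 186.5 cols 280.0 356.0 yaw-jig deg 0.17
from corner mm [-23.6  20.7  80.8] F jig x,y,z [-8.2  8.5  7.7] M [ 0.9   1.47 -0.01] yaw err -0.002 tilt [-0.0091  0.007 ] op 0.534 37.52
```

View pics/z.png

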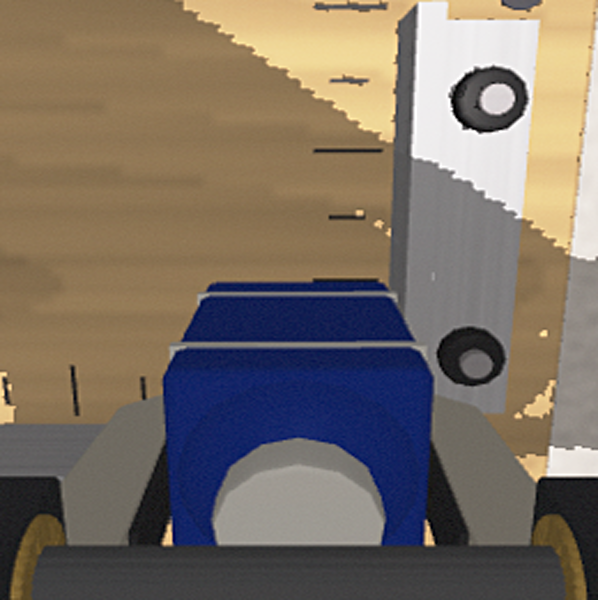

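The bottle is square, with its bands level. Its base edge (row ≈ 282 of the crop) lies level with a scale tick, and its right side is on the far fence. I'll check the base edge's distance from the right fence and that the push holds, then hand in.

Run:
```python
from station import *
from h import *
r=capture("wrist");im=r["image"]
P=ray(r,(319,181.),.015);d=P[:2]-w([.06,-.05,0],JG)[:2];c,s=np.cos(JG[2]),np.sin(JG[2]);y=-s*d[0]+c*d[1];print("base +y face from right fence mm",1000*y)
a=ray(r,(190+168/2.3,40+375/2),.095)[:2];b=ray(r,(190+432/2.3,40+375/2),.095)[:2]
for q in(a,b): d=q-w([.06,-.05,0],JG)[:2];print("shoulder corner x,y mm",1000*(c*d[0]+s*d[1]),1000*(-s*d[0]+c*d[1]))
for _ in range(3): capture("side");jigpos()
F=state()["wrist_force"];fx,fy=-(c*F[0]+s*F[1]),-s*F[0]+c*F[1]
capture("top"); print([(np.round(e["location"],1),round(e["p"],2)) for e in recognise("top","oven_door_handle")[:1]])
print("fx,fy",fx,fy)
if .046<y<.0545 and 5<fx<25 and 5<fy<25: print("hand in",job_done()); jigpos()
```

```text
base +y face from right fence mm 47.7454956816768
shoulder corner x,y mm -47.81140490699913 46.89815883774444
shoulder corner x,y mm -0.7196482963383998 46.9633258696432
from corner mm [-23.6  20.7  80.8] F jig x,y,z [-9.2  8.2  7.2] M [ 0.83  1.44 -0.03] yaw err -0.002 tilt [-0.009   0.0068] op 0.53 37.62
from corner mm [-23.7  20.7  80.8] F jig x,y,z [-8.4  8.2  6.7] M [ 0.81  1.45 -0.06] yaw err -0.002 tilt [-0.009   0.0068] op 0.537 37.67
from corner mm [-23.6  20.7  80.8] F jig x,y,z [-8.4  8.4  7.3] M [ 0.89  1.42 -0.01] yaw err -0.002 tilt [-0.0089  0.0068] op 0.535 37.72
[(array([238.6, 195.6]), 0.79)]
fx,fy 8.44173525004659 8.400090972352398
the job is handed in; nothing more can be done
hand in None
the job is handed in; nothing more can be done
```

The job is handed in at 37.7 s of the 72 s allowed. The blue bottle is held pressed into the jig corner and the oven door is shut. No verdict was reported.

**What I did:** I pulled the door down to its stop (about 1.3 rad), lifted the blue bottle off the rack and stood it on the jig bed, then shut the door. I then gripped the bottle again and pressed it into the corner.

**Last checks:**
- **Push:** it held steady at about 8.4 N towards each fence and 7 N down on the bed. These come from the wrist sensor and include some bed friction, so the contact on each fence was not measured directly.
- **Squareness:** the bottle's white bands read within 0.4° of the jig, and the tool leaned about 0.5° in each direction.
- **Door:** just after I released it, the handle bar sat at its shut position in the wrist picture. In the last top view the network placed the handle within 1 px of where it was at the start.
- **Pink bottle:** it stood upright on the rack when last seen, before the door was shut. I could not see it after that.
- **Paint jars, pots and brush:** I did not measure them again at the end.

**What went wrong or disagreed:**
- My first press had a wrong tilt correction, with a short push of about 24 N on the far fence.
- The bottle was then turned 3.4° in the jaws and had not yet reached the right fence. I backed off, gripped it flush, turned it square and pressed again until the force rose.
- At the end the camera put the bottle's outer face 47 to 48 mm from the right fence, where 50 mm is ideal. The grasp point was 20.7 mm from that fence, so the bottle sits 2 to 4 mm off-centre in the jaws.

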